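Close the storage jars and check them in at the label reader

TASK

Close each blue storage jar with one of the orange lids, screwed straight and fully home on its thread. Stand every jar upright on a marked place of the label reader, one jar to a place, with its barred label squarely facing the reader's windows; when all of them stand so, press the green start button fully down. Leave the other things where they are.

Things in the scene. Friction and masses are not known exactly. Their poses are not given: they have to be found in the camera images.
- jar_a_centre (a point): blue ceramic storage jar, upright, loose, 0.65 kg, most of it low in its base; this point is on its axis, 55 mm above its underside; z up, x towards the middle of its label. Body 64 mm in diameter, 82 mm high, shoulder to 85 mm, then a neck 31 mm in diameter, tapered from 103 mm to its top at 110 mm (24 mm there). Any lid fits. Some starts lack one of the three jars
- jar_a_label (a point): middle of the white label with black vertical bars on that jar's side (42 mm wide along the curve, 50 mm high): 32 mm from the jar's axis along the jar's x, 42 mm above its underside; a small orange dot on the body's upper rim stands above it
- jar_b_centre (a point): blue ceramic storage jar, upright, loose, 0.65 kg, most of it low in its base; this point is on its axis, 55 mm above its underside; z up, x towards the middle of its label. Body 64 mm in diameter, 82 mm high, shoulder to 85 mm, then a neck 31 mm in diameter, tapered from 103 mm to its top at 110 mm (24 mm there). Any lid fits. Some starts lack one of the three jars
- jar_b_label (a point): middle of the white label with black vertical bars on that jar's side (42 mm wide along the curve, 50 mm high): 32 mm from the jar's axis along the jar's x, 42 mm above its underside; a small orange dot on the body's upper rim stands above it
- jar_c_centre (a point): blue ceramic storage jar, upright, loose, 0.65 kg, most of it low in its base; this point is on its axis, 55 mm above its underside; z up, x towards the middle of its label. Body 64 mm in diameter, 82 mm high, shoulder to 85 mm, then a neck 31 mm in diameter, tapered from 103 mm to its top at 110 mm (24 mm there). Any lid fits. Some starts lack one of the three jars
- jar_c_label (a point): middle of the white label with black vertical bars on that jar's side (42 mm wide along the curve, 50 mm high): 32 mm from the jar's axis along the jar's x, 42 mm above its underside; a small orange dot on the body's upper rim stands above it
- jar_a_neck (a point): centre of that jar's mouth, 110 mm above its underside. All jars: four lug threads round the neck, a quarter turn apart, 46 mm over all, flat on top at 102 mm; between them slots (thread starts), floor 94.5 mm high, centred on the jar's own +x, +y, -x, -y. A lid put on at a wrong angle rests with its lugs on the flat tops, or on stops 4 mm higher
- jar_b_neck (a point): the same point of jar_b. Screwing, seen from above: a lid resting on the flat tops is blocked by stops if turned clockwise (the jar turns with it). Turned counter-clockwise, by up to a quarter turn, its lugs come over the slots, it drops 7.5 mm and a stop ends that turn. A held lid must be let down to drop
- jar_c_neck (a point): the same point of jar_c. After the drop, a clockwise turn of 63 degrees takes the lid 4 mm farther down under the threads (the last 15 degrees are level) to an end stop (turned on, the jar turns along). Then lid and jar hold together with under 1 mm of play, and the jar can be carried by its lid
- lid_a_centre (a point): orange screw lid, loose, at first lying open side down; this point: its centre, 23 mm above its lower rim; z up. Skirt 56 mm in diameter, 26 mm high, hollow (50 mm inside, 23 mm deep); on it a solid round finger grip, 44 mm in diameter, 20 mm high (46 mm in all). 60 g. Inside 4 lugs at its own +x, +y, -x, -y, 2 mm above the lower rim, 5 mm wide, 3 mm high, reaching in to 16.7 mm from the axis
- lid_b_centre (a point): a lid like lid_a. On a jar, height of this point over the jar's centre point: fully home 56.5 mm (lower rim 88.5 mm above the jar's underside), just dropped into the thread 60.5 mm, on the flat tops of the threads 68 mm
- lid_c_centre (a point): a lid like lid_a and lid_b. All lids fit all jars; one may be left over, and may stay where it is
- reader: label reader, fixed: grey bar 290 mm long (y), 36 mm deep (x), 70 mm high, with three dark windows in front (-x) and a thin flat white mat on the worktop before it, reaching 98 mm to -x. Origin: under the bar's middle, on the worktop; x points away from the robot, through the windows into the bar: a label faced to the reader points along +x; y along the bar
- place0 (a point): centre of one of the three places (grey rings 70 mm in diameter) on the reader's mat, at the worktop's height, 60 mm before the bar's middle (42 mm before its face); 95 mm from one place to the next. Mind the wall cabinet over the back of the worktop: underside 0.44 m up, front with handles at about x = 0.6 m
- place1 (a point): centre of one of the three places (grey rings 70 mm in diameter) on the reader's mat, at the worktop's height, 60 mm before the bar's middle (42 mm before its face); 95 mm from one place to the next. Mind the wall cabinet over the back of the worktop: underside 0.44 m up, front with handles at about x = 0.6 m
- place2 (a point): centre of one of the three places (grey rings 70 mm in diameter) on the reader's mat, at the worktop's height, 60 mm before the bar's middle (42 mm before its face); 95 mm from one place to the next. Mind the wall cabinet over the back of the worktop: underside 0.44 m up, front with handles at about x = 0.6 m
- start (a joint): green start button on top of the bar, near its right (-y) end; 0 out, 0.006 m fully pressed, a spring of about 5 N brings it back; counts as pressed from 0.004
- start_top (a point): middle of the green button's top (26 mm in diameter), 88 mm above the worktop; it is pressed straight down, its travel is 6 mm
- tea_tin: blue tea tin, 64 x 90 x 62 mm; a bystander, to be left where it is; origin under its middle
- mill: small salt shaker, 44 mm in diameter, 90 mm high; a bystander, to be left where it is; origin under its middle
- spice_jar_1: spice jar with red cap and dark label, 45 mm, 106 mm high; a bystander, to be left where it is; origin under its middle
- spice_jar_2: spice jar with red cap and green label, 45 mm, 106 mm high; a bystander, to be left where it is; origin under its middle

How it is judged:
By the outcome, as a careful person would: the job done as asked, in the order asked, and still so for the second after the job is handed in, with the robot touching nothing.
Of jar_a, jar_b, jar_c only 2 to 3 are there at a start; the rules pass over those that are not, and their reading is None.
At some moment in a run one of jar_a, jar_b, jar_c may be knocked a few centimetres aside while the robot is not near it.
It also fails if it takes over 210 s, if anything falls off the work surface, if the arm or the gripper's body presses on something with over 40 N, if the wrist force passes 120 N, or if a joint passes its speed limit or range.

ROBOT

A 6-joint arm with a two-finger parallel gripper is mounted at the origin on a cart in front of the work surface, level with it; the furniture and walls round the work are solid. World frame = base frame: x ahead of the robot, y to its left, z up, the work surface at z = 0. Lengths are in mm, angles in degrees, forces in N, time in s.
With the tool pointing down it reaches from about 300 to 850 mm from the base axis. Payload 4.2 kg.
Tool frame: the origin (TCP) lies at the very end of the fingers, on their centre line; the grasp point (between the pads) lies 19 mm behind it (env.grasp_offset is the distance from the TCP to the grasp point, in mm); z points along the fingers, y is the line along which they close (so a half turn about z gives the same grasp; the last joint's range is limited). The gripper opens to 91 mm and grips with 3 to 60 N. Pads are 32 mm wide; open, the fingers measure 118 mm over their backs; the gripper's body (76 mm by 178 mm) begins 60 mm behind the grasp point.
Start: joints at [-66.578, 18.312, 89.639, -0, 72.044, -1.146], TCP at [239.08, -522.96, 184.176] pointing down, gripper open.
Joint ranges: [-177.97, 177.97], [-48.28, 115.42], [12.27, 149.76], [-77.06, 257.06], [2.81, 150.46], [-146.56, 146.56]. Speed limits (degrees/s): [147.25, 147.25, 180, 180, 180, 180].

INTERFACE

Orientations are given as [roll, pitch, yaw] about the fixed x, y, z axes, in that order (R = Rz(yaw) Ry(pitch) Rx(roll)).
In Python, from workcell import env, eyes gives the robot as it stands.
- The arm moves only by the tool send_rows, never from a script. Its arguments are lists of equal length, an entry for each row: "grip": the opening, from -1 (shut) to 1 (fully open), so that 0 is half open; "xyz": the shift along the world's x, y, z in m, a list of three; "yaw": the turn about the world's z in degrees. A call has 1 to 8 rows; each row is the pose to reach, as a shift and turn from the pose commanded when the call began; what a row does not reach only later rows make up. A row lasts 1/12 s, in which the tool goes at most 41.7 mm and 7.16 degrees, less where a joint would pass 70% of its speed; a pose out of reach is approached as far as the arm can. A call with a gripper value outside its range is refused whole. The fingers move at their own pace and stop on an object; "grip_force" is the grip in N (left out, the last holds). Time passes only in rows, so rows that repeat a pose let the fingers close. It gives the time, the measured TCP pose, the force, the opening and the grip force at its end, in the units of the state.
- env.state(): the state, without advancing time (a new reading comes with each control period).
- eyes.grab_frame(name): name is "side" or "top"; returns a dict with "frame" (480x640x3 uint8, red, green, blue), "fx", "fy", "cx", "cy" (pixels), "pose" (4x4, takes a point from camera to world coordinates). Camera axes: x right, y down, z forward; pixel columns grow to the right and rows downward; lengths in mm; the calibration is good to about 2 mm. A picture is of the moment at which its call begins. There is no depth.
- env.job_done(): hands the job in; it is judged then, once.
The state is a dict: "time_s": time; "qpos": joint angles; "qvel": joint speeds; "effort": joint torques, N m; "ee_pos": TCP position; "ee_rot": TCP orientation; "force": force on the tool from outside, world axes, zero at the start; "torque": the same for the moment, N m; "gripper_width": finger opening in mm; "gripper_force": force on a finger pad.
Only numpy, scipy, OpenCV 4.12 (cv2) and the standard library are available. Lean on these libraries where they do the work, as an engineer would, in place of code of your own. Each camera call takes 0.05 s, during which the arm holds its last target. There are 200 camera calls.

## Working session

There is one attempt and no reset: what is moved stays moved. The work goes in short steps, Python scripts to look and compute and a tool call to move; the robot and the scene stay as the last step left them, time stands still between calls to the robot, and variables do not carry over. Pictures are saved under pics/ and viewed, at most 14 in all, crops included, and the job is handed in when it is done.

Besides the shell and the picture viewer there is one more tool, called after "Call:" by a JSON object that holds its "method" and its "body", one argument or row to a line. send_rows: Moves the arm, as the interface text tells. Its arguments: {"type":"object","properties":{"grip":{"type":"array"},"xyz":{"type":"array"},"yaw":{"type":"array"},"grip_force":{"type":"number"}},"required":["grip","xyz","yaw"]}

```bash
ls; mkdir -p pics; python3 - <<'E'
from workcell import env, eyes
import cv2
print(env.state())
for n in("side","top"):
    g=eyes.grab_frame(n); cv2.imwrite(f"pics/{n}0.png",g["frame"][:,:,::-1]); print(n,g["fx"],g["fy"],g["cx"],g["cy"],g["pose"])
E
```

```text
pics
{'time_s': 0.0, 'qpos': array([-6.65795438e+01,  1.83517619e+01,  8.97065654e+01,  8.46305574e-04,
        7.20439422e+01, -1.14606385e+00]), 'qvel': array([-0.04574729,  0.02631365, -0.08858503, -0.02691988,  0.03828624,
        0.02125648]), 'effort': array([-7.08728385e-04, -4.12464881e+01, -2.31975156e+01,  7.25385128e-02,
        4.56118758e-02, -1.74516681e-04]), 'ee_pos': array([ 238.83679346, -522.4335647 ,  183.31804201]), 'ee_rot': array([-1.79897767e+02, -2.84997599e-03,  2.45662559e+01]), 'force': array([-0.25801069, -0.13623513, -0.4013554 ]), 'torque': array([-0.02482091, -0.02934616,  0.04680002]), 'gripper_force': 0.0, 'gripper_width': 91.18913621768135}
side 609.7334144260639 609.7334144260639 319.4357213429087 232.0292233444655 [[-9.96744529e-01  5.64284664e-02 -5.75862058e-02  6.31009604e+02]
 [ 7.62655653e-02  4.28218495e-01 -9.00451267e-01  1.40457061e+03]
 [-2.61516057e-02 -9.01911719e-01 -4.31127991e-01  7.96043179e+02]
 [ 0.00000000e+00  0.00000000e+00  0.00000000e+00  1.00000000e+00]]
top 539.1703244426891 539.1703244426891 314.4428712014901 238.93487106508238 [[-2.59667945e-02 -9.94051891e-01  1.05766557e-01  4.32433785e+02]
 [-9.99546776e-01  2.74300148e-02  1.24030920e-02 -7.94696978e+01]
 [-1.52304953e-02 -1.05396552e-01 -9.94313632e-01  1.28049874e+03]
 [ 0.00000000e+00  0.00000000e+00  0.00000000e+00  1.00000000e+00]]
```

View pics/top0.png

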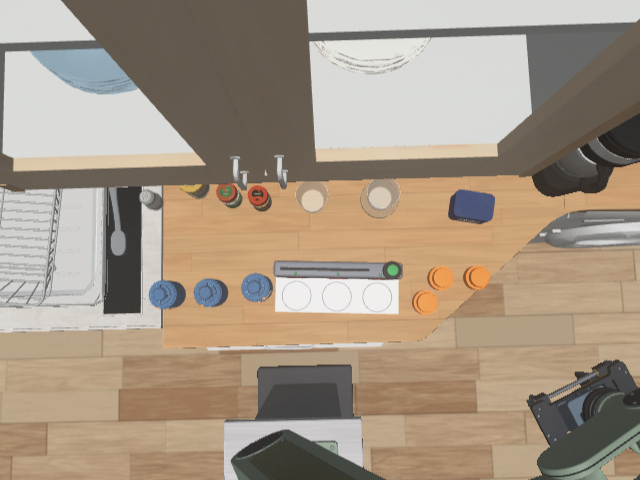

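View pics/side0.png

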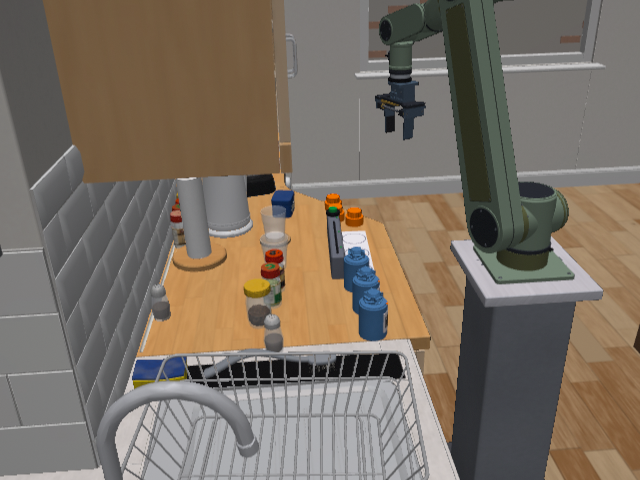

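The top view shows three blue jars at (165,294), (209,292) and (257,288), and three orange lids at (441,278), (476,278) and (425,302). The places are at (297,296), (337,296) and (377,296), and the button is at (393,270). Next I'll take close crops.

```bash
cat > h.py <<'E'
import numpy as np, cv2
from workcell import env, eyes
def grab(n="top"):
    g=eyes.grab_frame(n); return g
def pt(g,u,v,z):
    d=g["pose"][:3,:3]@np.array([(u-g["cx"])/g["fx"],(v-g["cy"])/g["fy"],1]); o=g["pose"][:3,3]
    return o+d*(z-o[2])/d[2]
def px(g,p):
    c=g["pose"][:3,:3].T@(np.array(p,float)-g["pose"][:3,3]); return np.array([c[0]/c[2]*g["fx"]+g["cx"],c[1]/c[2]*g["fy"]+g["cy"]])
def blobs(m,amin):
    n,l,s,c=cv2.connectedComponentsWithStats(m.astype(np.uint8)); return [(s[i,4],c[i],s[i,:4],l==i) for i in range(1,n) if s[i,4]>=amin]
def hsv(g): return cv2.cvtColor(g["frame"],cv2.COLOR_RGB2HSV)
def orange(H): return (H[...,0]>5)&(H[...,0]<19)&(H[...,1]>190)&(H[...,2]>150)
def blue(H): return (H[...,0]>98)&(H[...,0]<118)&(H[...,1]>100)&(H[...,2]>60)
E
python3 - <<'E'
from h import *
g=grab(); H=hsv(g); f=g["frame"][:,:,::-1]
a=cv2.resize(f[268:318,140:280],None,fx=5.6,fy=5.6,interpolation=cv2.INTER_CUBIC)
b=cv2.resize(f[255:320,380:500],None,fx=4.5,fy=4.5,interpolation=cv2.INTER_CUBIC)
b=cv2.copyMakeBorder(b,0,0,0,a.shape[1]-b.shape[1],0)
cv2.imwrite("pics/c1.png",np.vstack([a,b]))
print("orange");
for s,c,bb,_ in blobs(orange(H),3): print(s,c,bb,pt(g,*c,36)[:2])
print("blue")
for s,c,bb,_ in blobs(blue(H),100): print(s,c,bb,pt(g,*c,80)[:2])
w=(H[...,1]<30)&(H[...,2]>200)
for s,c,bb,_ in blobs(w[250:330,260:410],500): print("mat",s,bb,pt(g,c[0]+260,c[1]+250,0))
gr=(H[...,0]>50)&(H[...,0]<85)&(H[...,1]>120)
for s,c,bb,_ in blobs(gr,50): print("green",s,c,pt(g,*c,88))
E
```

```text
orange
blue
mat 4107 [ 15  27 124  37] [ 433.42384234 -111.43315797    0.        ]
```

View pics/c1.png

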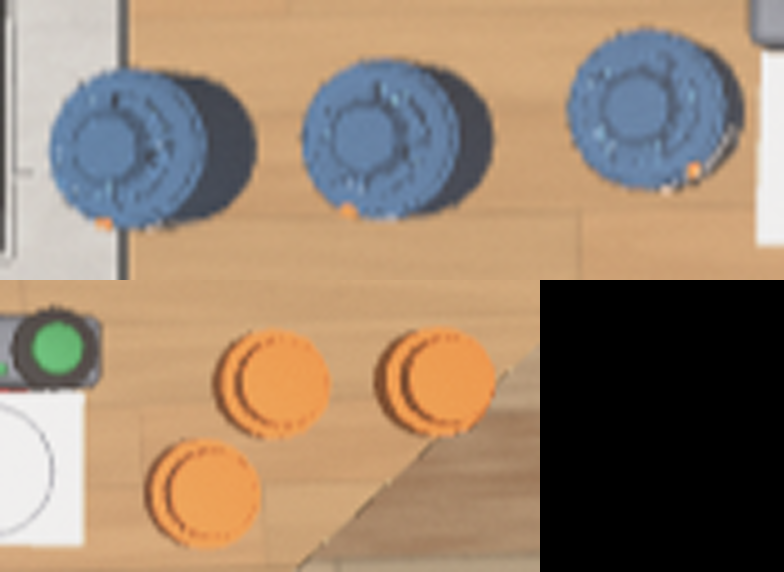

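The crop shows three jars, each with its orange dot, at crop positions (105,222), (348,210) and (694,170). It also shows three lids. My colour masks found nothing, so I'll tune them.

```bash
python3 - <<'E'
from h import *
g=grab(); H=hsv(g)
for u,v in [(441,278),(426,302),(165,294),(257,288),(158,307),(264,298),(202,305),(393,270),(300,284)]: print(u,v,H[v,u])
cv2.imwrite("pics/raw_top.png",g["frame"][:,:,::-1])
E
```

```text
441 278 [ 15 164 237]
426 302 [ 15 160 237]
165 294 [107  85 120]
257 288 [107  92 166]
158 307 [ 11 125 214]
264 298 [ 15 110 235]
202 305 [ 14 148 228]
393 270 [ 65 108 187]
300 284 [ 15   2 240]
```

```bash
sed -i '/^def orange/,$d' h.py; cat >> h.py <<'E'
def orange(H): return (abs(H[...,0].astype(int)-14)<4)&(H[...,1]>135)&(H[...,2]>180)
def blue(H): return (abs(H[...,0].astype(int)-107)<8)&(H[...,1]>60)&(H[...,2]>95)
def jars(g,zdot=82,lidded=False):
    H=hsv(g); out=[]
    for s,c,bb,m in blobs(cv2.morphologyEx(blue(H).astype(np.uint8),cv2.MORPH_CLOSE,np.ones((5,5))),250):
        if not(24<bb[2]<36 and 24<bb[3]<36): continue
        cnt=max(cv2.findContours(m.astype(np.uint8),0,1)[0],key=len)
        (u,v),r=cv2.minEnclosingCircle(cnt); p=pt(g,u,v,82)
        rm=np.linalg.norm(pt(g,u+r,v,82)-p)
        yy,xx=np.mgrid[:480,:640]; d=np.hypot(xx-u,yy-v)
        o=(abs(H[...,0].astype(int)-13)<6)&(H[...,1]>100)&(H[...,2]>150)&(d<r+1.5)&(d>r-6)
        w=np.where(o,H[...,1].astype(float)-80,0)
        yaw=None
        if w.sum():
            q=pt(g,(w*xx).sum()/w.sum(),(w*yy).sum()/w.sum(),zdot)-p; yaw=np.degrees(np.arctan2(q[1],q[0])); yaw=(round(yaw,1),round(float(np.hypot(*q[:2])),1),int(o.sum()))
        out.append((p[:2].round(1),round(rm,1),yaw,(round(u,1),round(v,1))))
    return out
def lids(g):
    return [(pt(g,*c,13)[:2].round(1),s,c.round(1)) for s,c,bb,_ in blobs(orange(hsv(g)),80)]
E
python3 - <<'E'
from h import *
g=grab(); H=hsv(g)
print("jars",*jars(g),sep="\n"); print("lids",*lids(g),sep="\n")
gr=(abs(H[...,0].astype(int)-65)<8)&(H[...,1]>80)
for s,c,bb,_ in blobs(gr,30): print("green",s,c,pt(g,*c,88))
w=(H[...,1]<30)&(H[...,2]>190); w[:250]=w[330:]=0; w[:,:260]=0;w[:,410:]=0
c=max(cv2.findContours(w.astype(np.uint8),0,1)[0],key=len)
r=cv2.minAreaRect(c); print(r,[pt(g,*q,0)[:2].round(1) for q in cv2.boxPoints(r)])
# ring lines inside mat: fit circles
k=((H[...,2]<215)&(H[...,1]<40)).astype(np.uint8)
for u0 in(297,337,377):
    m=np.zeros_like(k); m[280:312,u0-19:u0+20]=k[280:312,u0-19:u0+20]; y,x=np.nonzero(m)
    print("ring",len(x),pt(g,(x.min()+x.max())/2,(y.min()+y.max())/2,0)[:2],x.min(),x.max(),y.min(),y.max())
E
```

```text
jars
(array([456.1,  69.3]), np.float64(31.1), (np.float64(133.5), 8.3, 25), (255.4, 287.1))
(array([447.2, 175.2]), np.float64(31.2), (np.float64(107.0), 18.0, 26), (207.8, 292.4))
(array([446.3, 276.3]), np.float64(31.7), (np.float64(162.4), 17.8, 6), (162.4, 294.0))
lids
(array([ 467.2, -443.2]), np.int32(428), array([478., 277.]))
(array([ 468.3, -357.7]), np.int32(440), array([441.2, 277.6]))
(array([ 412.4, -318.6]), np.int32(452), array([425.6, 302.1]))
green 99 [392.2020202  269.72727273] [ 486.25893672 -234.3234579    88.        ]
((336.40716552734375, 295.26971435546875), (122.53627014160156, 34.07890701293945), 1.2453643083572388) [array([400.5,  34.4]), array([480.6,  31.2]), array([ 466.6, -258.5]), array([ 386.9, -253.4])]
ring 39 [436.6256918  -16.45375804] 282 310 281 309
ring 37 [ 432.96440289 -112.06792044] 322 351 282 309
ring 58 [ 428.17118048 -206.22505686] 362 391 282 311
```

Every measurement agrees with the given sizes: jar radius 31–32 mm, places 95 mm apart, reader yaw about −2.6°. I'll go above the nearest lid, at (412,−319), and look from there.

Call:
{"method": "send_rows", "body": {
  "grip": [0.45, 0.45, 0.45, 0.45, 0.45, 0.45, 0.45, 0.45],
  "xyz": [
    [0.1733, 0.2044, -0.084],
    [0.1733, 0.2044, -0.084],
    [0.1733, 0.2044, -0.084],
    [0.1733, 0.2044, -0.084],
    [0.1733, 0.2044, -0.084],
    [0.1733, 0.2044, -0.084],
    [0.1733, 0.2044, -0.084],
    [0.1733, 0.2044, -0.084]
  ],
  "yaw": [-60, -60, -60, -60, -60, -60, -60, -60]
}}

```text
time_s: 0.92
ee_pos: [413.9, -314.1, 98.4]
ee_rot: [-179.9, 0.2, -29.5]
force: [-0.8, -0.1, 0.6]
gripper_width: 66.1
gripper_force: 0.0
```

Call:
{"method": "send_rows", "body": {
  "grip": [0.45, 0.45, 0.45],
  "xyz": [
    [0, 0, 0],
    [0, 0, 0],
    [0, 0, 0]
  ],
  "yaw": [-2, -2, -2]
}}

```text
time_s: 1.17
ee_pos: [412.5, -318.5, 100.2]
ee_rot: [180.0, 0.0, -31.3]
force: [0.5, 0.8, -0.7]
gripper_width: 66.1
gripper_force: 0.0
```

```bash
python3 - <<'E'
from h import *
g=grab(); s=env.state(); print(s["time_s"],s["qpos"].round(1),s["ee_pos"],s["ee_rot"],s["gripper_width"])
f=g["frame"][:,:,::-1]
a=cv2.resize(f[230:330,370:500],None,fx=5,fy=5,interpolation=cv2.INTER_CUBIC)
cv2.imwrite("pics/c2.png",a)
print(px(g,s["ee_pos"]),lids(g))
E
```

```text
1.2167 [-39.   17.5 103.9  -0.   58.6  82.4] [ 412.29906169 -318.81698395  100.27383778] [ 1.79988589e+02 -9.39942232e-03 -3.13229906e+01] 66.08365165155969
[433.37673717 302.5423271 ] [(array([ 485.2, -359.3]), np.int32(134), array([441.5, 270.3]))]
```

View pics/c2.png

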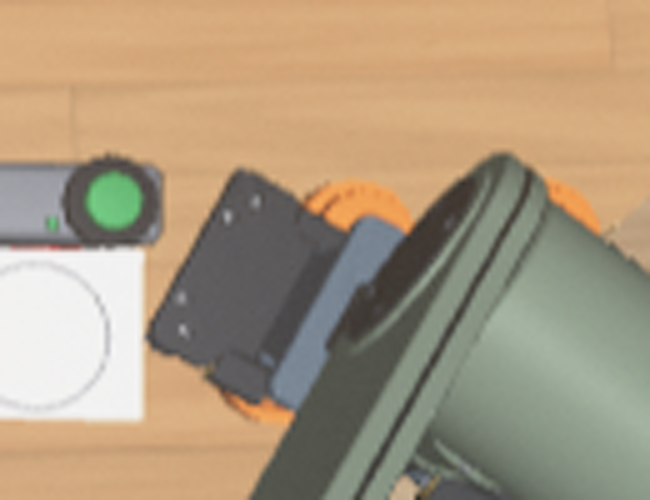

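The crop shows the gripper centred over the lid at about (255,400), with the arm covering most of it. I'll descend and grip.

Call:
{"method": "send_rows", "body": {
  "grip": [0.45, 0.45, 0.45, 0.45, 0.45, 0.45],
  "xyz": [
    [0, 0, -0.03],
    [0, 0, -0.05],
    [0, 0, -0.062],
    [0, 0, -0.0705],
    [0, 0, -0.0705],
    [0, 0, -0.0705]
  ],
  "yaw": [0, 0, 0, 0, 0, 0]
}}

```text
time_s: 1.72
ee_pos: [412.3, -319.1, 29.9]
ee_rot: [180.0, -0.0, -31.4]
force: [-0.0, -0.6, 0.6]
gripper_width: 66.3
gripper_force: 0.0
```

Call:
{"method": "send_rows", "body": {
  "grip": [-0.2, -0.2, -0.2, -0.2, -0.2, -0.2],
  "xyz": [
    [0, 0, 0],
    [0, 0, 0],
    [0, 0, 0],
    [0, 0, 0],
    [0, 0, 0],
    [0, 0, 0]
  ],
  "yaw": [0, 0, 0, 0, 0, 0],
  "grip_force": 40
}}

```text
time_s: 2.22
ee_pos: [412.5, -318.6, 29.9]
ee_rot: [180.0, -0.0, -31.4]
force: [-0.0, 0.0, -0.0]
gripper_width: 36.8
gripper_force: 0.0
```

Call:
{"method": "send_rows", "body": {
  "grip": [-0.2, -0.2, -0.2, -0.2, -0.2],
  "xyz": [
    [0, 0, 0.04],
    [0, 0, 0.08],
    [0, 0, 0.12],
    [0, 0, 0.16],
    [0, 0, 0.171]
  ],
  "yaw": [0, 0, 0, 0, 0]
}}

```text
time_s: 2.63
ee_pos: [415.0, -320.6, 207.5]
ee_rot: [179.9, -0.7, -31.4]
force: [0.4, -0.1, -0.6]
gripper_width: 36.2
gripper_force: 0.0
```

```bash
python3 - <<'E'
from h import *
g=grab(); H=hsv(g)
print(*jars(g),sep="\n")
for u,v in [(263.5,297.9),(201.7,305),(158.3,307.2)]:
    j=min(jars(g),key=lambda j:np.hypot(j[3][0]-u,j[3][1]-v)); q=pt(g,u,v,82)[:2]-j[0]; print(np.degrees(np.arctan2(q[1],q[0])),np.hypot(*q))
    print(H[int(v)-2:int(v)+4,int(u)-3:int(u)+4,1])
E
```

```text
(array([456.8,  69.6]), np.float64(30.9), (np.float64(67.6), 7.1, 27), (255.2, 286.8))
(array([447.2, 175.2]), np.float64(31.2), (np.float64(106.5), 18.2, 26), (207.8, 292.4))
(array([446.3, 276.3]), np.float64(31.7), (np.float64(162.5), 23.6, 5), (162.4, 294.0))
-144.1974376808202 30.767430939275762
[[ 86  93  92  94  92  89  83]
 [ 95  92  92  83  40  83  25]
 [ 93  91  32 111 121   9   9]
 [ 85  79  16 149 106  39  21]
 [ 86  71  10 131  85  57  77]
 [ 38  47   9  81  68  97  99]]
153.56313393488952 30.629270949228914
[[ 32  96  96  98  96  97  97]
 [ 85  16  56  62  58  51  98]
 [109 107  91 148 147  86  97]
 [107 108 118 136 141 129  11]
 [104 103 104 105 113 115  97]
 [105 104 104 104 104 104 104]]
162.69525221941078 30.25419772628081
[[ 97  99 101 100 101 101  94]
 [ 47  96  49  49  54 100 100]
 [  1   8 119 122 114  82 102]
 [ 11  14  85  96 139  11  67]
 [  8   9  28  29  47  11   7]
 [  9   8   8   9   8  11   9]]
```

The grip closed to 36 mm, which means it missed the lid. I'll look.

Call:
{"method": "send_rows", "body": {
  "grip": [0.45, 0.45, 0.45, 0.45, 0.45, 0.45],
  "xyz": [
    [-0.04, 0.04, 0],
    [-0.08, 0.1, 0],
    [-0.1, 0.15, 0],
    [-0.12, 0.2, 0],
    [-0.12, 0.2, 0],
    [-0.12, 0.2, 0]
  ],
  "yaw": [0, 0, 0, 0, 0, 0]
}}

```text
time_s: 3.18
ee_pos: [289.0, -115.6, 199.2]
ee_rot: [-180.0, 0.2, -31.4]
force: [-0.2, -1.1, -0.6]
gripper_width: 65.5
gripper_force: 0.0
```

```bash
python3 - <<'E'
from h import *
g=grab(); print(*lids(g),sep="\n")
s=grab("side"); f=g["frame"][:,:,::-1]
a=cv2.resize(f[250:340,260:500],None,fx=3.2,fy=3.2,interpolation=cv2.INTER_CUBIC)
b=cv2.resize(s["frame"][100:260,280:440,::-1],None,fx=1.8,fy=1.8)
b=cv2.copyMakeBorder(b,0,0,0,a.shape[1]-b.shape[1],0)
cv2.imwrite("pics/c3.png",np.vstack([a,b]))
for p in lids(g): print(px(s,[*p[0],36]))
for q in blobs(orange(hsv(s)),20): print(q[0],q[1])
E
```

```text
(array([ 467.1, -443.2]), np.int32(430), array([478. , 277.1]))
(array([ 468.3, -357.6]), np.int32(440), array([441.2, 277.5]))
(array([ 412.4, -318.5]), np.int32(452), array([425.6, 302.1]))
[332.3349816  196.98396877]
[334.54228233 207.2177599 ]
[353.71686603 211.17798598]
127 [279.17322835 179.77952756]
6344 [310.01891551 284.40148172]
52 [332.55769231 195.98076923]
9628 [211.67376402 296.8797258 ]
56 [334.69642857 204.16071429]
66 [354.         209.62121212]
56 [350.32142857 215.32142857]
2635 [391.6740038 277.0914611]
26 [388.38461538 309.11538462]
77 [400.38961039 330.5974026 ]
24 [387.83333333 335.20833333]
```

View pics/c3.png

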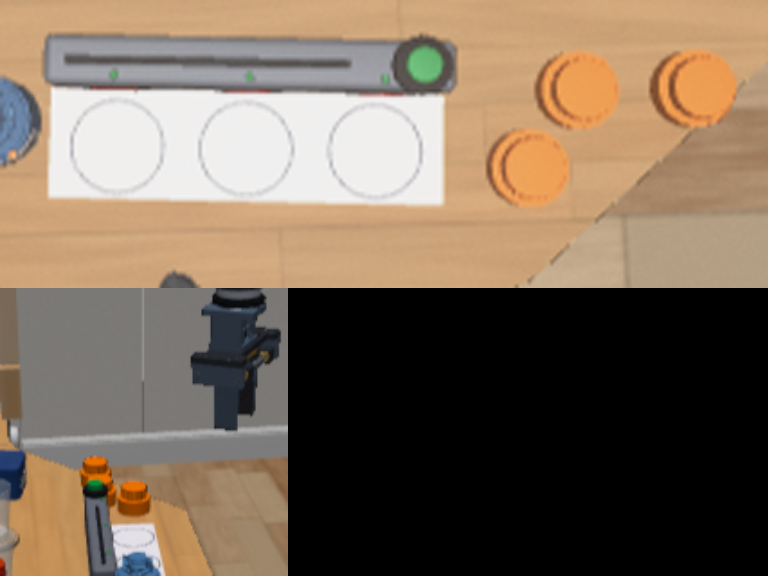

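The lid hasn't moved. I'll check the TCP against the side image.

```bash
python3 - <<'E'
from h import *
s=grab("side");t=grab(); st=env.state(); p=st["ee_pos"]; d=np.array([.515,.857,0])
print(p)
for k in(-33,0,33): print(k,px(s,p+k*d),px(t,p+k*d))
a=cv2.resize(s["frame"][100:220,350:490,::-1],None,fx=5,fy=5,interpolation=cv2.INTER_CUBIC)
for k in(-33,0,33):
    q=(px(s,p+k*d)-[350,100])*5; cv2.circle(a,(int(q[0]),int(q[1])),5,(0,0,255),1)
cv2.imwrite("pics/c4.png",a)
E
```

```text
[ 292.08750129 -118.24377939  200.21779354]
-33 [411.23673544 178.52109608] [359.12275786 375.89998872]
0 [407.23946876 182.49890349] [344.41261963 367.41438039]
33 [403.11179616 186.60648198] [329.76205267 358.963136  ]
```

View pics/c4.png

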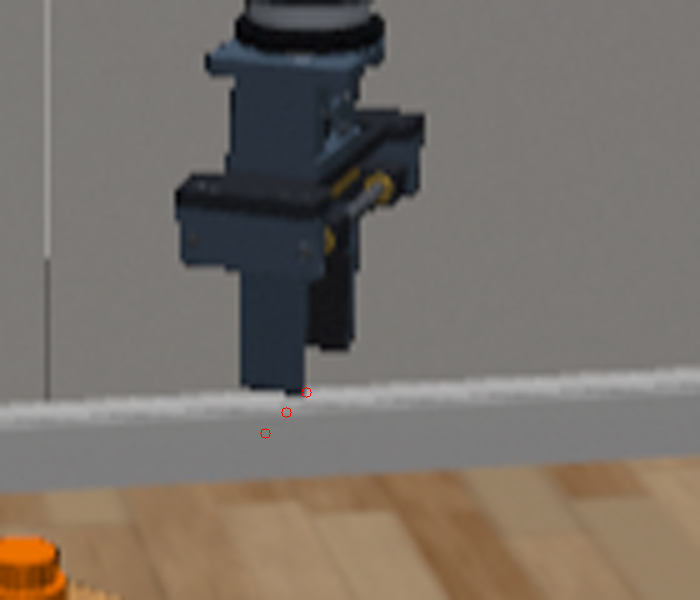

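The fingertips show about 9 px higher than the reported TCP. I'll check against the first pictures.

```bash
python3 - <<'E'
from h import *
s=grab("side");t=grab()
p=np.array([238.8,-522.4,183.3]); d=np.array([.416,-.909,0])
f=cv2.imread("pics/side0.png"); a=cv2.resize(f[70:170,350:460],None,fx=5,fy=5,interpolation=cv2.INTER_CUBIC)
for k in(-45.5,0,45.5):
    q=(px(s,p+k*d)-[350,70])*5; cv2.circle(a,(int(q[0]),int(q[1])),5,(0,0,255),1)
f=cv2.imread("pics/top0.png"); b=cv2.resize(f[350:450,510:640],None,fx=1.9,fy=5,interpolation=cv2.INTER_CUBIC)
b=cv2.resize(f[350:450,510:640],None,fx=1.9,fy=1.9,interpolation=cv2.INTER_CUBIC)
for z in(0,80,150):
  for k in(-59,0,59):
    q=(px(t,p+k*d+[0,0,z])-[510,350])*1.9; cv2.circle(b,(int(q[0]),int(q[1])),3,(0,0,255) if z==0 else (0,255,z),1)
b=cv2.copyMakeBorder(b,0,a.shape[0]-b.shape[0],0,0,0)
cv2.imwrite("pics/c5.png",np.hstack([a,b]))
E
```

```text
(no output)
```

View pics/c5.png

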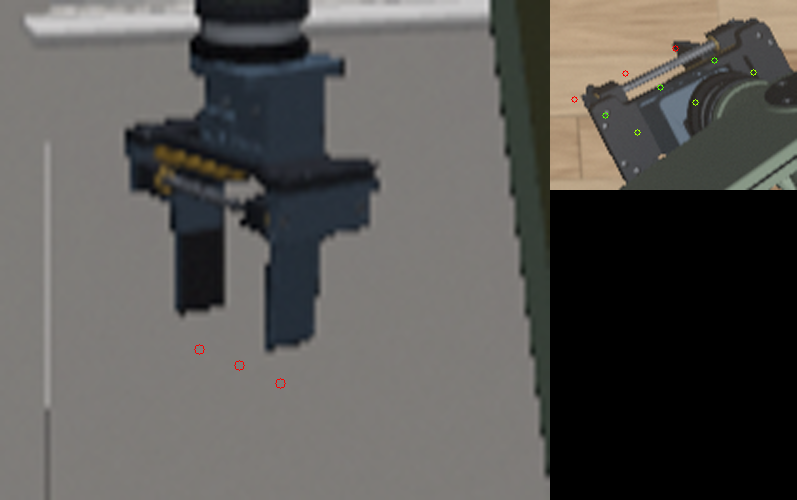

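Both poses show the real tips about 25–30 mm higher than the reported TCP, which explains the miss. I'll go back over the lid and lower gently, watching the force.

Call:
{"method": "send_rows", "body": {
  "grip": [0.9, 0.9, 0.9, 0.9, 0.9, 0.9, 0.9, 0.9],
  "xyz": [
    [0.03, -0.05, 0],
    [0.06, -0.1, 0],
    [0.09, -0.15, 0],
    [0.12, -0.2, -0.04],
    [0.12, -0.2, -0.08],
    [0.12, -0.2, -0.12],
    [0.12, -0.2, -0.15],
    [0.12, -0.2, -0.17]
  ],
  "yaw": [0, 0, 0, 0, 0, 0, 0, 0]
}}

```text
time_s: 4.15
ee_pos: [412.7, -320.6, 36.7]
ee_rot: [180.0, -0.1, -31.5]
force: [0.5, -0.3, 0.2]
gripper_width: 86.8
gripper_force: 0.0
```

Call:
{"method": "send_rows", "body": {
  "grip": [0.9, 0.9, 0.9],
  "xyz": [
    [0, 0, -0.004],
    [0, 0, -0.008],
    [0, 0, -0.01]
  ],
  "yaw": [0, 0, 0]
}}

```text
time_s: 4.4
ee_pos: [412.0, -318.1, 29.7]
ee_rot: [180.0, -0.0, -31.4]
force: [1.0, -0.3, 0.0]
gripper_width: 86.5
gripper_force: 0.0
```

```bash
python3 - <<'E'
from h import *
s=grab("side"); st=env.state(); p=st["ee_pos"]; d=np.array([.515,.857,0]); print(p,st["force"])
a=cv2.resize(s["frame"][130:240,310:420,::-1],None,fx=5,fy=5,interpolation=cv2.INTER_CUBIC)
for k in(-45,0,45):
    q=(px(s,p+k*d)-[310,130])*5; cv2.circle(a,(int(q[0]),int(q[1])),5,(0,0,255),1)
cv2.imwrite("pics/c6.png",a)
E
```

```text
[ 412.35654862 -318.14123814   30.4335511 ] [0.31152122 0.48421387 1.20135583]
```

View pics/c6.png

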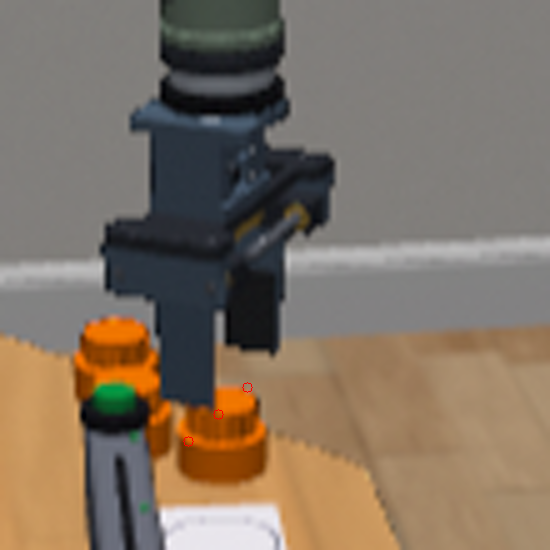

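In the side view the fingertips are about 30 mm above the TCP marks, clear over the lid at about (222,430). I'll lower in steps.

Call:
{"method": "send_rows", "body": {
  "grip": [0.9, 0.9, 0.9, 0.9, 0.9],
  "xyz": [
    [0, 0, -0.01],
    [0, 0, -0.018],
    [0, 0, -0.02],
    [0, 0, -0.02],
    [0, 0, -0.02]
  ],
  "yaw": [0, 0, 0, 0, 0]
}}

```text
time_s: 4.87
ee_pos: [411.8, -317.3, 9.6]
ee_rot: [180.0, -0.0, -31.4]
force: [-0.4, -0.4, 0.6]
gripper_width: 86.7
gripper_force: 0.0
```

Call:
{"method": "send_rows", "body": {
  "grip": [0.9, 0.9, 0.9],
  "xyz": [
    [0, 0, -0.002],
    [0, 0, -0.004],
    [0, 0, -0.004]
  ],
  "yaw": [0, 0, 0]
}}

```text
time_s: 5.12
ee_pos: [411.5, -317.2, 5.1]
ee_rot: [180.0, 0.0, -31.4]
force: [-0.1, 0.5, 0.1]
gripper_width: 86.6
gripper_force: 0.0
```

```bash
python3 - <<'E'
from h import *
s=grab("side"); st=env.state(); print(st["ee_pos"],st["force"])
a=cv2.resize(s["frame"][130:240,310:420,::-1],None,fx=5,fy=5,interpolation=cv2.INTER_CUBIC)
cv2.imwrite("pics/c7.png",a)
E
```

```text
[ 411.51835471 -317.17058081    5.1744057 ] [ 0.37333018  0.26959542 -0.19345547]
```

View pics/c7.png

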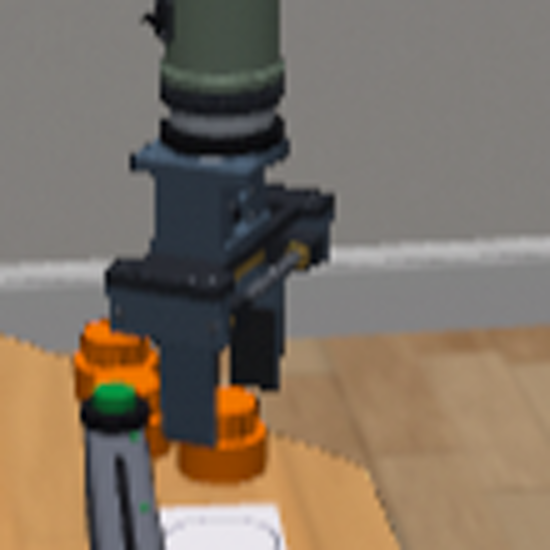

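The near fingertip ends just above the skirt, at about z=37. I'll go 7 mm lower and grip.

Call:
{"method": "send_rows", "body": {
  "grip": [0.9, 0.9, 0.9, 0.9],
  "xyz": [
    [0, 0, -0.003],
    [0, 0, -0.006],
    [0, 0, -0.007],
    [0, 0, -0.007]
  ],
  "yaw": [0, 0, 0, 0]
}}

```text
time_s: 5.5
ee_pos: [411.3, -317.1, -2.1]
ee_rot: [-180.0, 0.1, -31.4]
force: [0.1, 0.2, 0.3]
gripper_width: 86.6
gripper_force: 0.0
```

Call:
{"method": "send_rows", "body": {
  "grip": [-0.3, -0.3, -0.3, -0.3, -0.3, -0.3, -0.3, -0.3],
  "xyz": [
    [0, 0, 0],
    [0, 0, 0],
    [0, 0, 0],
    [0, 0, 0],
    [0, 0, 0],
    [0, 0, 0],
    [0, 0, 0],
    [0, 0, 0]
  ],
  "yaw": [0, 0, 0, 0, 0, 0, 0, 0],
  "grip_force": 40
}}

```text
time_s: 6.17
ee_pos: [411.7, -317.3, -1.6]
ee_rot: [180.0, -0.0, -31.4]
force: [-0.6, 1.3, 0.7]
gripper_width: 43.1
gripper_force: 40.0
```

The grip closed at 43 mm with 40 N, so the lid is held. I'll lift it and carry it to above jar 1.

Call:
{"method": "send_rows", "body": {
  "grip": [-0.3, -0.3, -0.3, -0.3, -0.3, -0.3, -0.3, -0.3],
  "xyz": [
    [0, 0, 0.03],
    [0, 0, 0.07],
    [0, 0, 0.11],
    [0, 0, 0.15],
    [0.004, 0.03, 0.17],
    [0.008, 0.07, 0.17],
    [0.012, 0.11, 0.17],
    [0.012, 0.11, 0.17]
  ],
  "yaw": [0, 0, 0, 0, 0, 0, 0, 0]
}}

```text
time_s: 6.83
ee_pos: [423.1, -201.5, 168.7]
ee_rot: [-179.8, 0.1, -31.1]
force: [-0.0, -1.0, -0.8]
gripper_width: 43.2
gripper_force: 40.0
```

Call:
{"method": "send_rows", "body": {
  "grip": [-0.3, -0.3, -0.3, -0.3, -0.3, -0.3, -0.3, -0.3],
  "xyz": [
    [0.004, 0.04, 0],
    [0.008, 0.08, 0],
    [0.012, 0.12, 0],
    [0.016, 0.16, 0],
    [0.021, 0.2, 0],
    [0.026, 0.24, 0],
    [0.03, 0.27, 0],
    [0.032, 0.278, 0]
  ],
  "yaw": [0, 0, 0, 0, 0, 0, 0, 0]
}}

```text
time_s: 7.5
ee_pos: [455.8, 74.3, 168.2]
ee_rot: [-179.9, 0.0, -31.1]
force: [0.8, -0.3, -0.3]
gripper_width: 43.0
gripper_force: 40.0
```

Call:
{"method": "send_rows", "body": {
  "grip": [-0.3, -0.3, -0.3, -0.3],
  "xyz": [
    [0, 0, -0.025],
    [0, 0, -0.038],
    [0, 0, -0.038],
    [0, 0, -0.038]
  ],
  "yaw": [0, 0, 0, 0]
}}

```text
time_s: 7.83
ee_pos: [455.2, 70.0, 129.9]
ee_rot: [179.9, 0.1, -31.4]
force: [-0.1, -0.7, -0.2]
gripper_width: 43.2
gripper_force: 40.0
```

```bash
python3 - <<'E'
from h import *
s=grab("side"); t=grab(); st=env.state(); print(st["ee_pos"],st["force"],st["gripper_width"],st["qpos"].round(1))
print(*jars(t),sep="\n")
a=cv2.resize(s["frame"][200:360,300:420,::-1],None,fx=3.7,fy=3.7,interpolation=cv2.INTER_CUBIC)
b=cv2.resize(t["frame"][240:330,200:300,::-1],None,fx=3.4,fy=3.4,interpolation=cv2.INTER_CUBIC)
b=cv2.copyMakeBorder(b,0,a.shape[0]-b.shape[0],0,0,0)
cv2.imwrite("pics/c8.png",np.hstack([a,b]))
E
```

```text
[456.39355456  70.17494006 131.09560857] [ 0.27351603 -0.55103595 -0.77086747] 43.51836633391848 [  7.3  10.6 108.5  -0.   60.7 128.7]
```

View pics/c8.png

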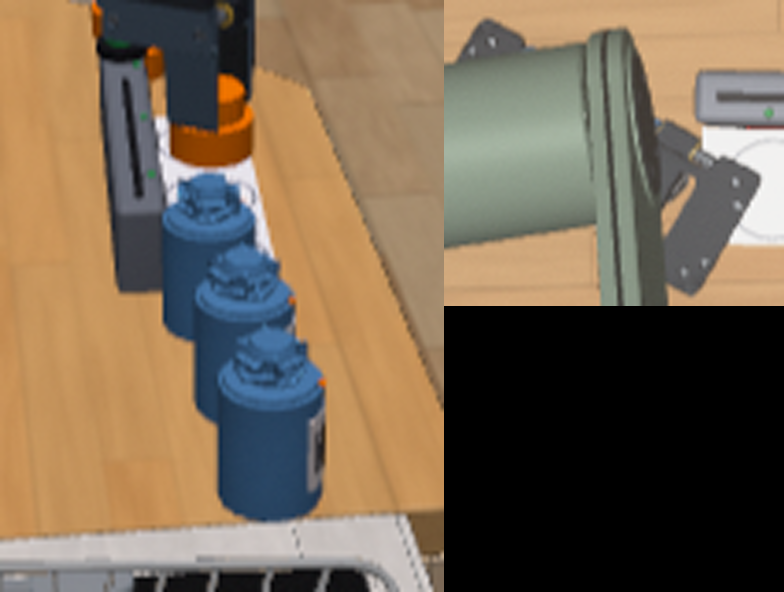

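In the side view the held lid is centred over jar 1's neck, at columns 212 and 210. I'll lower it to contact.

Call:
{"method": "send_rows", "body": {
  "grip": [-0.3, -0.3, -0.3, -0.3, -0.3],
  "xyz": [
    [0, 0, -0.012],
    [0, 0, -0.02],
    [0, 0, -0.026],
    [0, 0, -0.026],
    [0, 0, -0.026]
  ],
  "yaw": [0, 0, 0, 0, 0]
}}

```text
time_s: 8.35
ee_pos: [455.6, 70.6, 104.3]
ee_rot: [180.0, 0.0, -31.4]
force: [0.3, -0.2, -1.1]
gripper_width: 43.2
gripper_force: 40.0
```

Call:
{"method": "send_rows", "body": {
  "grip": [-0.3, -0.3, -0.3, -0.3],
  "xyz": [
    [0, 0, -0.003],
    [0, 0, -0.005],
    [0, 0, -0.005],
    [0, 0, -0.005]
  ],
  "yaw": [0, 0, 0, 0]
}}

```text
time_s: 8.68
ee_pos: [455.7, 70.7, 99.4]
ee_rot: [180.0, -0.0, -31.4]
force: [-0.8, -0.2, -0.2]
gripper_width: 43.3
gripper_force: 40.0
```

Call:
{"method": "send_rows", "body": {
  "grip": [-0.3, -0.3, -0.3],
  "xyz": [
    [0, 0, -0.0015],
    [0, 0, -0.003],
    [0, 0, -0.003]
  ],
  "yaw": [0, 0, 0]
}}

```text
time_s: 8.93
ee_pos: [456.2, 70.7, 98.2]
ee_rot: [-179.9, -0.1, -31.4]
force: [-2.7, 0.2, 12.5]
gripper_width: 43.4
gripper_force: 40.0
```

Call:
{"method": "send_rows", "body": {
  "grip": [-0.3, -0.3, -0.3, -0.3],
  "xyz": [
    [0, 0, 0],
    [0, 0, 0],
    [0, 0, 0],
    [0, 0, 0]
  ],
  "yaw": [7, 14, 21, 28]
}}

```text
time_s: 9.27
ee_pos: [457.4, 71.0, 97.9]
ee_rot: [-179.9, -0.2, -3.0]
force: [-0.2, 1.3, 3.6]
gripper_width: 43.3
gripper_force: 40.0
```

Call:
{"method": "send_rows", "body": {
  "grip": [-0.3, -0.3, -0.3, -0.3],
  "xyz": [
    [0, 0, 0],
    [0, 0, 0],
    [0, 0, 0],
    [0, 0, 0]
  ],
  "yaw": [7, 14, 21, 28]
}}

```text
time_s: 9.6
ee_pos: [456.1, 70.9, 96.7]
ee_rot: [180.0, -0.1, 25.0]
force: [-0.0, -0.2, 1.8]
gripper_width: 43.3
gripper_force: 40.0
```

Call:
{"method": "send_rows", "body": {
  "grip": [-0.3, -0.3, -0.3, -0.3],
  "xyz": [
    [0, 0, 0],
    [0, 0, 0],
    [0, 0, 0],
    [0, 0, 0]
  ],
  "yaw": [7, 14, 21, 28]
}}

```text
time_s: 9.93
ee_pos: [456.1, 70.8, 96.7]
ee_rot: [180.0, -0.1, 53.0]
force: [0.1, 0.2, 1.9]
gripper_width: 43.0
gripper_force: 40.0
```

Force fell away and z dropped, so the lugs are in the slots. I'll let the lid down.

Call:
{"method": "send_rows", "body": {
  "grip": [-0.3, -0.3, -0.3, -0.3],
  "xyz": [
    [0, 0, -0.003],
    [0, 0, -0.0065],
    [0, 0, -0.0065],
    [0, 0, -0.0065]
  ],
  "yaw": [0, 0, 0, 0]
}}

```text
time_s: 10.27
ee_pos: [456.1, 70.8, 90.7]
ee_rot: [179.9, -0.1, 52.4]
force: [-1.8, 0.4, 8.8]
gripper_width: 43.4
gripper_force: 40.0
```

Dropped to 90.7, as expected. Now I'll screw clockwise while following it down.

Call:
{"method": "send_rows", "body": {
  "grip": [-0.3, -0.3, -0.3, -0.3, -0.3, -0.3, -0.3, -0.3],
  "xyz": [
    [0, 0, -0.0003],
    [0, 0, -0.0008],
    [0, 0, -0.0013],
    [0, 0, -0.0019],
    [0, 0, -0.0025],
    [0, 0, -0.003],
    [0, 0, -0.0035],
    [0, 0, -0.0035]
  ],
  "yaw": [-7, -14, -21, -28, -35, -42, -49, -56]
}}

```text
time_s: 10.93
ee_pos: [456.9, 70.7, 86.9]
ee_rot: [-180.0, -0.2, -3.9]
force: [-0.1, 0.3, 0.8]
gripper_width: 42.9
gripper_force: 40.0
```

Call:
{"method": "send_rows", "body": {
  "grip": [-0.3, -0.3, -0.3, -0.3, -0.3],
  "xyz": [
    [0, 0, 0],
    [0, 0, 0],
    [0, 0, 0],
    [0, 0, 0],
    [0, 0, 0]
  ],
  "yaw": [-7, -14, -20, -20, -20]
}}

```text
time_s: 11.35
ee_pos: [456.4, 70.7, 86.7]
ee_rot: [-180.0, -0.1, -23.3]
force: [-0.4, -1.1, 5.5]
gripper_width: 43.1
gripper_force: 40.0
```

```bash
python3 - <<'E'
from h import *
st=env.state(); print(st["time_s"],st["ee_pos"],st["ee_rot"],st["force"],st["torque"],st["gripper_width"])
E
```

```text
11.35 [456.41487353  70.70145518  86.7475808 ] [-1.79963602e+02 -9.45033187e-02 -2.33274845e+01] [-0.40683473 -1.11927121  5.53526027] [-0.05381691  0.06402166 -0.07575558] 43.111256932555975
```

Call:
{"method": "send_rows", "body": {
  "grip": [-0.3, -0.3, -0.3, -0.3, -0.3],
  "xyz": [
    [0, 0, -0.0005],
    [0, 0, -0.001],
    [0, 0, -0.001],
    [0, 0, -0.001],
    [0, 0, -0.001]
  ],
  "yaw": [-5, -10, -15, -18, -18]
}}

```text
time_s: 11.77
ee_pos: [457.1, 70.8, 86.7]
ee_rot: [-179.9, -0.1, -41.4]
force: [0.3, 0.2, 11.3]
gripper_width: 43.1
gripper_force: 40.0
```

Call:
{"method": "send_rows", "body": {
  "grip": [-0.3, -0.3, -0.3, -0.3, -0.3, -0.3, -0.3, -0.3],
  "xyz": [
    [0, 0, 0.02],
    [0, 0, 0.05],
    [0, 0, 0.08],
    [0, 0, 0.1],
    [0, -0.02, 0.1],
    [-0.005, -0.05, 0.1],
    [-0.01, -0.08, 0.1],
    [-0.01, -0.08, 0.1]
  ],
  "yaw": [0, 0, 0, 6, 12, 18, 25, 32]
}}

```text
time_s: 12.43
ee_pos: [442.7, -13.8, 183.4]
ee_rot: [179.7, 0.3, -9.1]
force: [-0.4, -1.1, -6.6]
gripper_width: 43.4
gripper_force: 40.0
```

```bash
python3 - <<'E'
from h import *
s=grab("side"); t=grab(); st=env.state(); print(st["time_s"],st["ee_pos"],st["ee_rot"],st["force"],st["gripper_width"],st["qpos"].round(1))
print(*jars(t),sep="\n")
a=cv2.resize(s["frame"][180:340,300:420,::-1],None,fx=3.7,fy=3.7,interpolation=cv2.INTER_CUBIC)
cv2.imwrite("pics/c9.png",a)
E
```

```text
12.5333 [444.08644664  -9.83704602 183.59345336] [-179.97445985    0.22264537   -9.53711872] [ 0.81110611  1.69350481 -5.18338577] 43.082106673617595 [-2.800e+00  6.600e+00  1.053e+02  1.000e-01  6.830e+01  9.670e+01]
(array([447., 175.]), np.float64(31.3), (np.float64(122.7), 19.2, 26), (207.9, 292.5))
(array([446.3, 276.3]), np.float64(31.7), (np.float64(163.0), 30.5, 4), (162.4, 294.0))
```

View pics/c9.png

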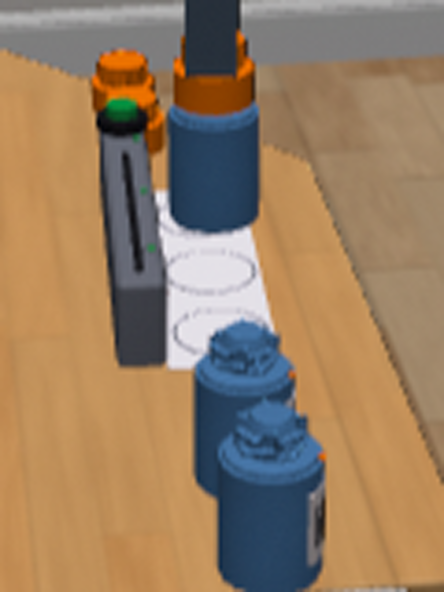

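The jar hangs straight from its lid. The label isn't visible from +y, which fits my estimate of about −81°. I'll carry it to place 2 while turning +78°.

Call:
{"method": "send_rows", "body": {
  "grip": [-0.3, -0.3, -0.3, -0.3, -0.3, -0.3, -0.3, -0.3],
  "xyz": [
    [-0.003, -0.03, 0],
    [-0.006, -0.07, 0],
    [-0.009, -0.11, 0],
    [-0.013, -0.15, 0],
    [-0.0165, -0.18, 0],
    [-0.0165, -0.1955, 0],
    [-0.0165, -0.1955, 0],
    [-0.0165, -0.1955, 0]
  ],
  "yaw": [7, 14, 21, 28, 35, 42, 49, 56]
}}

```text
time_s: 13.2
ee_pos: [428.7, -205.0, 183.8]
ee_rot: [-179.8, -0.0, 43.3]
force: [0.8, 0.8, -6.6]
gripper_width: 42.9
gripper_force: 40.0
```

Call:
{"method": "send_rows", "body": {
  "grip": [-0.3, -0.3, -0.3, -0.3, -0.3, -0.3],
  "xyz": [
    [0, 0, -0.02],
    [0, 0, -0.04],
    [0, 0, -0.06],
    [0, 0, -0.08],
    [0, 0, -0.08],
    [0, 0, -0.08]
  ],
  "yaw": [7, 14, 22, 22, 22, 22]
}}

```text
time_s: 13.7
ee_pos: [427.9, -203.4, 103.8]
ee_rot: [-179.7, -0.0, 65.1]
force: [0.0, -0.7, -5.2]
gripper_width: 43.3
gripper_force: 40.0
```

```bash
python3 - <<'E'
from h import *
st=env.state(); print(st["time_s"],st["ee_pos"],st["ee_rot"],st["force"],st["gripper_width"],st["qpos"].round(1))
E
```

```text
13.7 [ 427.88224692 -203.39759095  103.80746934] [-1.79705937e+02 -3.26719482e-02  6.51350377e+01] [ 0.0274834  -0.74343971 -5.24938367] 43.27110330269597 [-26.8  13.5 109.2   0.   57.6  -2. ]
```

Call:
{"method": "send_rows", "body": {
  "grip": [-0.3, -0.3, -0.3, -0.3, -0.3],
  "xyz": [
    [0, -0.002, -0.006],
    [0, -0.002, -0.012],
    [0, -0.002, -0.016],
    [0, -0.002, -0.0165],
    [0, -0.002, -0.0165]
  ],
  "yaw": [3, 3, 3, 3, 3]
}}

```text
time_s: 14.12
ee_pos: [429.1, -206.6, 88.9]
ee_rot: [-180.0, -0.0, 68.2]
force: [0.6, 0.5, -5.4]
gripper_width: 42.8
gripper_force: 40.0
```

Call:
{"method": "send_rows", "body": {
  "grip": [-0.3, -0.3, -0.3, -0.3],
  "xyz": [
    [0, 0, -0.001],
    [0, 0, -0.0025],
    [0, 0, -0.0025],
    [0, 0, -0.0025]
  ],
  "yaw": [0, 0, 0, 0]
}}

```text
time_s: 14.45
ee_pos: [429.9, -207.2, 87.2]
ee_rot: [179.9, 0.0, 68.2]
force: [-0.5, 1.3, -0.3]
gripper_width: 43.1
gripper_force: 40.0
```

Call:
{"method": "send_rows", "body": {
  "grip": [0.45, 0.45, 0.45, 0.45, 0.45],
  "xyz": [
    [0, 0, 0],
    [0, 0, 0],
    [0, 0, 0],
    [0, 0, 0],
    [0, 0, 0]
  ],
  "yaw": [0, 0, 0, 0, 0]
}}

```text
time_s: 14.87
ee_pos: [429.2, -206.8, 86.4]
ee_rot: [180.0, 0.0, 68.2]
force: [0.2, 0.8, -0.2]
gripper_width: 66.0
gripper_force: 0.0
```

Call:
{"method": "send_rows", "body": {
  "grip": [0.45, 0.45, 0.45, 0.45, 0.45, 0.45, 0.45, 0.45],
  "xyz": [
    [0, 0, 0.02],
    [0, 0, 0.05],
    [0, 0, 0.08],
    [-0.01, -0.04, 0.1],
    [-0.03, -0.08, 0.1],
    [-0.06, -0.12, 0.1],
    [-0.08, -0.16, 0.1],
    [-0.08, -0.18, 0.1]
  ],
  "yaw": [0, 0, 0, 0, 0, 0, 0, 0]
}}

```text
time_s: 15.53
ee_pos: [346.6, -387.9, 186.7]
ee_rot: [-180.0, 0.0, 68.2]
force: [0.5, 0.3, -0.1]
gripper_width: 66.1
gripper_force: 0.0
```

```bash
python3 - <<'E'
from h import *
s=grab("side"); t=grab(); st=env.state(); print(st["time_s"],st["ee_pos"],st["ee_rot"],st["force"],st["gripper_width"])
a=cv2.resize(s["frame"][190:290,320:390,::-1],None,fx=5,fy=5,interpolation=cv2.INTER_CUBIC)
b=cv2.resize(t["frame"][255:320,345:420,::-1],None,fx=6,fy=6,interpolation=cv2.INTER_CUBIC)
b=cv2.copyMakeBorder(b,0,a.shape[0]-b.shape[0],0,0,0)
cv2.imwrite("pics/c10.png",np.hstack([a,b]))
print(jars(t)); print(lids(t))
E
```

```text
15.6333 [ 347.65639087 -391.4178963   186.19083497] [1.79930471e+02 1.40723799e-01 6.79178373e+01] [-0.23984131  0.85567801 -0.48992069] 66.21150221118076
[(array([447.2, 175.2]), np.float64(31.2), (np.float64(103.5), 18.0, 27), (207.8, 292.4)), (array([446.3, 276.3]), np.float64(31.7), (np.float64(162.4), 18.1, 6), (162.4, 294.0))]
[(array([ 467.1, -443. ]), np.int32(430), array([477.9, 277.1])), (array([ 468.3, -357.5]), np.int32(444), array([441.1, 277.6])), (array([ 429.6, -219.1]), np.int32(498), array([382.6, 295.8]))]
```

View pics/c10.png

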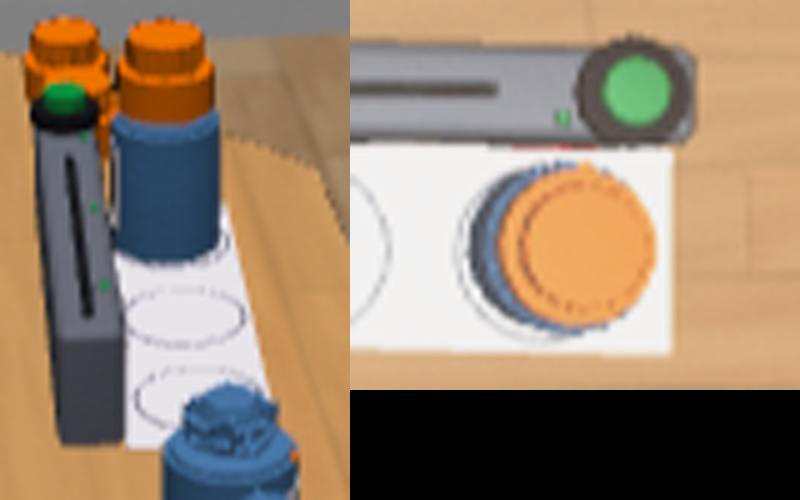

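The jar stands on place 2 with the lid seated. Its dot is at about (384.2,282.4) px, towards the reader, and the label edge shows on the reader side. I'll measure it numerically.

```bash
cat >> h.py <<'E'
def lidded(g,near):
    """lidded jar near px: centre from orange blob, dot = orange sliver at rim toward +x beyond lid"""
    H=hsv(g); b=min(blobs(orange(H),150),key=lambda b:np.hypot(*(b[1]-near)))
    c=cv2.findContours(b[3].astype(np.uint8),0,1)[0]; cnt=max(c,key=len)[:,0,:].astype(float)
    m=cv2.morphologyEx(b[3].astype(np.uint8),cv2.MORPH_OPEN,cv2.getStructuringElement(cv2.MORPH_ELLIPSE,(9,9)))
    M=cv2.moments(m,True); u,v=M["m10"]/M["m00"],M["m01"]/M["m00"]; p=pt(g,u,v,101.5)
    o=(abs(H[...,0].astype(int)-14)<6)&(H[...,1]>60)&(H[...,2]>150)&(cv2.dilate(m,np.ones((3,3)))==0)
    yy,xx=np.mgrid[:480,:640]; q=pt(g,1,1,82)
    res=[]
    o&=np.hypot(xx-u,yy-v)<20
    for s,cc,bb,mm in blobs(o,2):
        w=mm*(H[...,1].astype(float)-50); a=pt(g,(w*xx).sum()/w.sum(),(w*yy).sum()/w.sum(),82)-p
        if 26<np.hypot(*a[:2])<36: res.append((s,cc.round(1),round(np.degrees(np.arctan2(a[1],a[0])),1),round(np.hypot(*a[:2]),1)))
    return p.round(1),m.sum(),res
E
python3 - <<'E'
from h import *
t=grab(); print(lidded(t,(382,296)))
p=lidded(t,(382,296))[0]; q=pt(t,384.2,282.4,82)-p; print(q)
H=hsv(t); print(H[278:292,378:392,1]); print(H[278:292,378:392,0])
E
```

```text
(array([ 429.8, -212.1,  101.5]), np.uint64(438), [])
[ 29.19935858  -4.19018771 -19.5       ]
[[ 18  20  18  13  15  13  18  15  35  48  39  44  40  36]
 [ 74  80 114 112  90  93  95  93  47  17  16  15  10  16]
 [ 14  15  20  20  12  15  13  13   9   3   3   5   3   5]
 [  3   2   2   1   4  25  37  12   2   1   2   2   2   2]
 [ 15  63  53  51  18 111 132  64   1   3   2   2   2   2]
 [ 22  40  92  92  95 153 152 138  46   7  12   1   2   2]
 [129 149 151 152 152 153 153 154 144 120 116  24   2   2]
 [152 153 155 156 159 158 157 158 156 154 153 126  62  14]
 [153 156 160 157 159 158 157 158 159 158 160 157 146 102]
 [156 157 158 154 154 154 153 153 156 159 159 161 157 150]
 [157 154 153 153 152 154 154 154 155 155 156 160 160 159]
 [152 153 154 153 153 152 155 155 153 154 156 156 158 158]
 [153 153 153 153 153 154 154 154 154 155 155 155 157 156]
 [152 151 152 153 154 153 154 155 153 155 157 156 157 156]]
[[  4   4   4   0   0   0   0   0  10  12  12  10   6  12]
 [  3   2   2   2   3   3   3   3   2  13   8  11   9   8]
 [  5   2   3   3   3   5   3   3   8  10  10   8  10   8]
 [ 10   0 120 120   8  16  15  16  15   0  15  15  15  15]
 [115 108 108 108 118  16  16  16 120  10  15  15   0  15]
 [178   0   7   7   8  15  15  14  11   0  15  30  15  15]
 [ 13  14  15  15  15  15  15  15  15  12  13  14   0  15]
 [ 15  15  14  14  13  13  14  14  14  15  15  14  12  14]
 [ 15  13  12  14  13  13  14  14  13  14  13  14  14  14]
 [ 13  13  14  15  15  15  15  15  15  14  13  13  15  15]
 [ 14  15  15  15  15  15  15  15  15  15  15  14  14  14]
 [ 16  15  15  15  15  15  15  15  15  15  15  15  15  14]
 [ 15  15  15  15  15  15  15  15  15  15  15  15  15  15]
 [ 15  15  15  15  15  15  15  15  15  15  15  15  15  15]]
```

The centre is about 3 mm off towards −y and the yaw is about −11°, where −2.6° is wanted. I'll regrip and correct by +8° and (−1.5, +3.5) mm.

Call:
{"method": "send_rows", "body": {
  "grip": [0.45, 0.45, 0.45, 0.45, 0.45, 0.45, 0.45, 0.45],
  "xyz": [
    [0.015, 0.035, 0],
    [0.03, 0.07, 0],
    [0.045, 0.105, 0],
    [0.06, 0.14, 0],
    [0.08, 0.175, 0],
    [0.08, 0.18, 0],
    [0.08, 0.18, 0],
    [0.08, 0.18, 0]
  ],
  "yaw": [0, 0, 0, 0, 0, 0, 0, 0]
}}

```text
time_s: 16.35
ee_pos: [428.9, -206.1, 186.3]
ee_rot: [-180.0, 0.0, 68.4]
force: [0.5, -1.6, 0.9]
gripper_width: 66.2
gripper_force: 0.0
```

Call:
{"method": "send_rows", "body": {
  "grip": [0.45, 0.45, 0.45, 0.45, 0.45],
  "xyz": [
    [0, 0, -0.03],
    [0, 0, -0.06],
    [0, 0, -0.09],
    [0, 0, -0.099],
    [0, 0, -0.099]
  ],
  "yaw": [0, 0, 0, 0, 0]
}}

```text
time_s: 16.77
ee_pos: [426.8, -206.9, 85.2]
ee_rot: [-179.7, -0.0, 68.1]
force: [-0.0, 0.3, -0.1]
gripper_width: 65.7
gripper_force: 0.0
```

Call:
{"method": "send_rows", "body": {
  "grip": [-0.3, -0.3, -0.3, -0.3, -0.3, -0.3],
  "xyz": [
    [0, 0, 0],
    [0, 0, 0],
    [0, 0, 0],
    [0, 0, 0],
    [0, 0, 0],
    [0, 0, 0]
  ],
  "yaw": [0, 0, 0, 0, 0, 0],
  "grip_force": 40
}}

```text
time_s: 17.27
ee_pos: [430.1, -207.5, 88.7]
ee_rot: [179.8, 0.0, 68.2]
force: [0.2, -0.8, 7.0]
gripper_width: 42.9
gripper_force: 40.0
```

Call:
{"method": "send_rows", "body": {
  "grip": [-0.3, -0.3, -0.3, -0.3, -0.3, -0.3, -0.3],
  "xyz": [
    [0, 0, 0.004],
    [0, 0, 0.008],
    [0, 0.002, 0.008],
    [-0.0015, 0.0035, 0.008],
    [-0.0015, 0.0035, 0.006],
    [-0.0015, 0.0035, 0.001],
    [-0.0015, 0.0035, -0.0012]
  ],
  "yaw": [0, 0, 4, 8, 8, 8, 8]
}}

```text
time_s: 17.85
ee_pos: [427.9, -203.5, 88.4]
ee_rot: [180.0, 0.0, 76.1]
force: [-8.1, 4.3, 33.2]
gripper_width: 43.0
gripper_force: 40.1
```

Call:
{"method": "send_rows", "body": {
  "grip": [-0.3, -0.3, 0.45, 0.45, 0.45, 0.45, 0.45],
  "xyz": [
    [0, 0, 0],
    [0, 0, 0],
    [0, 0, 0],
    [0, 0, 0],
    [0, 0, 0],
    [0, 0, 0],
    [0, 0, 0]
  ],
  "yaw": [0, 0, 0, 0, 0, 0, 0]
}}

```text
time_s: 18.43
ee_pos: [427.6, -203.3, 85.8]
ee_rot: [-180.0, -0.0, 76.2]
force: [-0.7, 0.3, -0.2]
gripper_width: 65.6
gripper_force: 0.0
```

Call:
{"method": "send_rows", "body": {
  "grip": [0.45, 0.45, 0.45, 0.45, 0.45, 0.45, 0.45, 0.45],
  "xyz": [
    [0, 0, 0.02],
    [0, 0, 0.05],
    [0, 0, 0.08],
    [-0.01, -0.03, 0.1],
    [-0.03, -0.065, 0.1],
    [-0.05, -0.1, 0.1],
    [-0.07, -0.14, 0.1],
    [-0.08, -0.17, 0.1]
  ],
  "yaw": [0, 0, 0, 0, 0, 0, 0, 0]
}}

```text
time_s: 19.1
ee_pos: [345.8, -375.0, 186.2]
ee_rot: [-180.0, 0.0, 76.2]
force: [0.3, -0.3, -0.1]
gripper_width: 66.3
gripper_force: 0.0
```

```bash
python3 - <<'E'
from h import *
t=grab(); print(lidded(t,(382,296))[:2],env.state()["ee_pos"]); print(lids(t),jars(t)[:3])
H=hsv(t); print(H[279:286,378:392,1]); print(H[279:286,378:392,0]); print(H[296,358:376])
E
```

```text
(array([ 427.4, -207.6,  101.5]), np.uint64(451)) [ 344.75329211 -381.01024091  185.95757398]
[(array([ 467.3, -443. ]), np.int32(427), array([477.9, 277. ])), (array([ 468.3, -357.5]), np.int32(443), array([441.2, 277.5])), (array([ 427.2, -214.4]), np.int32(504), array([380.6, 296.8]))] [(array([447.2, 175.2]), np.float64(31.2), (np.float64(104.3), 17.6, 26), (207.8, 292.4)), (array([446.3, 276.3]), np.float64(31.7), (np.float64(163.0), 23.4, 5), (162.4, 294.0))]
[[ 75  78 111 113  90  92  92  92  48  14  16  17  12  17]
 [ 14  15  21  19  12  15  13  13  10   5   5   5   4   5]
 [  2   2   2   2   2   2   2   2   2   2   2   2   2   2]
 [  5  16  38  33   2   2   2   2   2   2   2   2   2   2]
 [ 31  78 136 125   5   5   1   3   2   1   2   2   2   2]
 [ 72 130 152 151 119 103  44  35   2   2   2   2   2   2]
 [144 153 151 152 152 153 146 131  82  25   2   2   1   2]]
[[  3   2   2   2   3   3   2   2   3  13  11  13  11  10]
 [  2   2   3   4   3   5   3   5   7  15  15   8  15   8]
 [ 15  15  15  15  15  15  15  15  15  15  15  15  15  15]
 [  8  13  15  15  15  15  15  15  15  15  15  15  15  15]
 [111  13  16  15   8 113 120  10  15   0  15  15  15  15]
 [  8  13  15  15  12  10  11  12 120  15  15  15  15  15]
 [ 15  15  15  15  15  15  14  13  11  14  15  15   0  15]]
[[  0   1 242]
 [  0   1 242]
 [  0   1 242]
 [  0   1 241]
 [135   2 215]
 [115  30 101]
 [115  30 102]
 [110  53 121]
 [107  84 176]
 [ 10  51 125]
 [ 12 151 204]
 [ 15 151 240]
 [ 15 150 239]
 [ 12 147 184]
 [ 12 158 226]
 [ 16 149 241]
 [ 15 149 241]
 [ 16 149 241]]
```

Jar 1 is now at about (427,−206), yaw about −2.7°. Next is the second lid, picked at about yaw 120.

Call:
{"method": "send_rows", "body": {
  "grip": [0.9, 0.9, 0.9, 0.9, 0.9, 0.9, 0.9, 0.9],
  "xyz": [
    [0.03, 0.005, 0],
    [0.06, 0.01, 0],
    [0.09, 0.015, 0],
    [0.12, 0.02, 0],
    [0.12, 0.02, -0.03],
    [0.12, 0.02, -0.06],
    [0.12, 0.02, -0.09],
    [0.12, 0.02, -0.1]
  ],
  "yaw": [7, 14, 21, 28, 35, 42, 44, 44]
}}

```text
time_s: 19.82
ee_pos: [465.4, -350.9, 81.4]
ee_rot: [-179.8, -0.5, 120.3]
force: [-1.1, -0.5, -1.2]
gripper_width: 86.6
gripper_force: 0.0
```

Call:
{"method": "send_rows", "body": {
  "grip": [0.9, 0.9, 0.9, 0.9, 0.9, 0.9],
  "xyz": [
    [0, 0, -0.02],
    [0, 0, -0.04],
    [0, 0, -0.05],
    [0, 0, -0.05],
    [0, 0, -0.05],
    [0, 0, -0.05]
  ],
  "yaw": [0, 0, 0, 0, 0, 0]
}}

```text
time_s: 20.32
ee_pos: [468.6, -354.0, 37.5]
ee_rot: [179.9, 0.1, 120.2]
force: [-0.2, 0.5, 1.0]
gripper_width: 86.9
gripper_force: 0.0
```

```bash
python3 - <<'E'
from h import *
st=env.state(); p=st["ee_pos"]; print(p,st["ee_rot"],st["force"],st["qpos"].round(1))
s=grab("side"); H=hsv(s); 
for q in blobs(orange(H),20):
    if q[1][1]<225 and q[1][0]>300: print(q[:3])
print(px(s,[467.9,-354.6,26]),px(s,p+[0,0,30]))
E
```

```text
[ 468.56273385 -354.0244499    37.49974136] [1.79937844e+02 1.38591649e-01 1.20198636e+02] [-0.22997045  0.49158204  1.0355074 ] [-38.2  26.6  99.7   0.   53.6 -68.4]
(np.int32(52), array([332.55769231, 195.98076923]), array([327, 193,  12,   6], dtype=int32))
(np.int32(70), array([353.38571429, 197.15714286]), array([347, 194,  14,   7], dtype=int32))
(np.int32(55), array([335.34545455, 204.4       ]), array([327, 200,  15,   9], dtype=int32))
(np.int32(38), array([352.86842105, 205.05263158]), array([345, 202,  18,   6], dtype=int32))
(np.int32(89), array([319.95505618, 220.46067416]), array([316, 211,  11,  19], dtype=int32))
[334.81099722 210.49459496] [334.41555457 198.40952923]
```

Call:
{"method": "send_rows", "body": {
  "grip": [0.9, 0.9, 0.9, 0.9, 0.9, 0.9, 0.9],
  "xyz": [
    [0, 0, -0.01],
    [0, 0, -0.02],
    [0, 0, -0.03],
    [0, 0, -0.036],
    [0, 0, -0.039],
    [0, 0, -0.039],
    [0, 0, -0.039]
  ],
  "yaw": [0, 0, 0, 0, 0, 0, 0]
}}

```text
time_s: 20.95
ee_pos: [467.6, -353.3, -3.2]
ee_rot: [-180.0, -0.0, 120.2]
force: [0.4, 0.4, 0.0]
gripper_width: 86.8
gripper_force: 0.0
```

Call:
{"method": "send_rows", "body": {
  "grip": [-0.3, -0.3, -0.3, -0.3, -0.3, -0.3, -0.3, -0.3],
  "xyz": [
    [0, 0, 0],
    [0, 0, 0],
    [0, 0, 0],
    [0, 0, 0],
    [0, 0, 0],
    [0, 0, 0],
    [0, 0, 0],
    [0, 0, 0]
  ],
  "yaw": [0, 0, 0, 0, 0, 0, 0, 0],
  "grip_force": 40
}}

```text
time_s: 21.62
ee_pos: [467.7, -353.3, -2.8]
ee_rot: [180.0, 0.0, 120.2]
force: [-0.0, -0.0, 0.7]
gripper_width: 42.9
gripper_force: 40.0
```

Call:
{"method": "send_rows", "body": {
  "grip": [-0.3, -0.3, -0.3, -0.3, -0.3, -0.3, -0.3, -0.3],
  "xyz": [
    [0, 0, 0.03],
    [0, 0, 0.06],
    [0, 0, 0.1],
    [0, 0, 0.14],
    [0, 0, 0.18],
    [0, 0, 0.195],
    [0, 0, 0.195],
    [0, 0, 0.195]
  ],
  "yaw": [0, 0, 0, 0, 0, 0, 0, 0]
}}

```text
time_s: 22.28
ee_pos: [467.6, -353.3, 192.3]
ee_rot: [180.0, 0.0, 120.2]
force: [-0.1, 0.4, -0.6]
gripper_width: 43.1
gripper_force: 40.0
```

```bash
python3 - <<'E'
from h import *
t=grab(); print(*jars(t),sep="\n"); print(env.state()["ee_pos"])
H=hsv(t)
for u,v in[(201.7,305),(158.3,307.2)]: print(H[int(v)-2:int(v)+5,int(u)-4:int(u)+5,1])
E
```

```text
(array([447.2, 175.2]), np.float64(31.2), (np.float64(107.5), 18.4, 27), (207.8, 292.4))
(array([446.3, 276.3]), np.float64(31.7), (np.float64(163.0), 30.5, 4), (162.4, 294.0))
[ 466.81432255 -352.65880701  190.68082567]
[[101  31  93  99  97  95  96  96  96]
 [108  86  16  55  63  59  53  98  96]
 [109 109 106  89 148 144  88  99  88]
 [108 108 107 119 134 140 131   9  25]
 [104 105 105 104 104 111 114  98  67]
 [104 105 105 103 104 103 104 102 104]
 [103 102 104 103 104 102 104 105 105]]
[[ 82  97  99 102 101  99 100  93  99]
 [ 12  47  97  49  49  52 103 101 100]
 [ 11   1   9 119 122 114  81 102  99]
 [ 10   9  12  86  95 139  14  66  76]
 [  8   9   9  27  29  45  10   5   5]
 [  8   7   7   8   9   8   9   9  31]
 [  8   7   8   8   9   8   9  11  32]]
```

Call:
{"method": "send_rows", "body": {
  "grip": [-0.3, -0.3, -0.3, -0.3, -0.3, -0.3, -0.3, -0.3],
  "xyz": [
    [-0.001, 0.03, 0],
    [-0.003, 0.07, 0],
    [-0.004, 0.11, 0],
    [-0.006, 0.15, 0],
    [-0.008, 0.19, 0],
    [-0.009, 0.23, 0],
    [-0.0105, 0.265, 0],
    [-0.0105, 0.265, 0]
  ],
  "yaw": [0, 0, 0, 0, 0, 0, 0, 0]
}}

```text
time_s: 23.0
ee_pos: [454.6, -82.7, 189.7]
ee_rot: [-179.8, -0.4, 120.5]
force: [-1.1, -0.6, -0.4]
gripper_width: 42.9
gripper_force: 40.0
```

Call:
{"method": "send_rows", "body": {
  "grip": [-0.3, -0.3, -0.3, -0.3, -0.3, -0.3, -0.3, -0.3],
  "xyz": [
    [-0.001, 0.03, 0],
    [-0.003, 0.07, 0],
    [-0.004, 0.11, 0],
    [-0.006, 0.15, 0],
    [-0.008, 0.19, 0],
    [-0.009, 0.23, 0],
    [-0.0105, 0.26, 0],
    [-0.0105, 0.265, 0]
  ],
  "yaw": [0, 0, 0, 0, 0, 0, 0, 0]
}}

```text
time_s: 23.67
ee_pos: [445.5, 180.1, 189.8]
ee_rot: [-179.8, -0.1, 120.5]
force: [-0.1, -0.2, 0.3]
gripper_width: 43.3
gripper_force: 40.0
```

Call:
{"method": "send_rows", "body": {
  "grip": [-0.3, -0.3, -0.3, -0.3, -0.3, -0.3],
  "xyz": [
    [0, 0, -0.02],
    [0, 0, -0.04],
    [0, 0, -0.055],
    [0, 0, -0.06],
    [0, 0, -0.06],
    [0, 0, -0.06]
  ],
  "yaw": [0, 0, 0, 0, 0, 0]
}}

```text
time_s: 24.17
ee_pos: [446.6, 176.0, 131.7]
ee_rot: [-179.9, -0.0, 120.2]
force: [-0.6, 0.3, -0.6]
gripper_width: 43.4
gripper_force: 40.0
```

```bash
python3 - <<'E'
from h import *
st=env.state(); p=st["ee_pos"]; print(p,st["ee_rot"],st["force"],st["qpos"].round(1))
s=grab("side"); H=hsv(s); zb=p[2]+2.8
o=orange(H)|((H[...,0]<20)&(H[...,1]>180)&(H[...,2]>60))
for q in blobs(o,20):
    if 330<q[1][0]<420 and q[1][1]>210: print(q[:3])
b=(abs(H[...,0].astype(int)-107)<10)&(H[...,1]>80)
for q in blobs(b,100): print("b",q[:3])
print(px(s,[447.2,175.2,82]),px(s,[447.2,175.2,zb+13]),px(s,[447.2,175.2,zb]),px(s,[446.3,276.3,82]))
E
```

```text
[446.63603589 176.02180988 131.65674751] [-1.79924881e+02 -1.63810499e-03  1.20182281e+02] [-0.55734328  0.26633557 -0.6201053 ] [ 20.1  12.3 106.2  -0.   61.5 -10. ]
(np.int32(2646), array([392.80612245, 284.18065004]), array([355, 225,  74, 112], dtype=int32))
(np.int32(23), array([388.39130435, 308.86956522]), array([386, 302,   5,  14], dtype=int32))
(np.int32(34), array([389.20588235, 333.58823529]), array([385, 328,   9,  11], dtype=int32))
b (np.int32(578), array([378.25086505, 188.56574394]), array([364, 171,  30,  34], dtype=int32))
b (np.int32(384), array([283.453125  , 200.73697917]), array([272, 191,  22,  26], dtype=int32))
b (np.int32(553), array([348.77034358, 230.95479204]), array([325, 209,  40,  45], dtype=int32))
b (np.int32(1856), array([368.53340517, 304.18857759]), array([353, 266,  34,  75], dtype=int32))
b (np.int32(346), array([174.19653179, 367.19653179]), array([164, 357,  21,  21], dtype=int32))
b (np.int32(481), array([146.16839917, 368.92307692]), array([132, 360,  31,  20], dtype=int32))
[365.68744528 277.88169429] [365.87460106 253.04455152] [365.83683185 258.05684276] [372.77393533 300.76630374]
```

Call:
{"method": "send_rows", "body": {
  "grip": [-0.3, -0.3, -0.3, -0.3, -0.3, -0.3],
  "xyz": [
    [0, 0, -0.012],
    [0, 0, -0.02],
    [0, 0, -0.028],
    [0, 0, -0.03],
    [0, 0, -0.03],
    [0, 0, -0.03]
  ],
  "yaw": [0, 0, 0, 0, 0, 0]
}}

```text
time_s: 24.72
ee_pos: [446.8, 176.8, 102.3]
ee_rot: [180.0, 0.0, 120.2]
force: [0.2, -0.3, -1.1]
gripper_width: 43.1
gripper_force: 40.0
```

Call:
{"method": "send_rows", "body": {
  "grip": [-0.3, -0.3, -0.3, -0.3],
  "xyz": [
    [0, 0, -0.002],
    [0, 0, -0.004],
    [0, 0, -0.005],
    [0, 0, -0.005]
  ],
  "yaw": [0, 0, 0, 0]
}}

```text
time_s: 25.05
ee_pos: [446.7, 176.7, 97.2]
ee_rot: [180.0, 0.0, 120.2]
force: [-0.0, -0.1, -0.0]
gripper_width: 43.2
gripper_force: 40.0
```

Call:
{"method": "send_rows", "body": {
  "grip": [-0.3, -0.3, -0.3],
  "xyz": [
    [0, 0, -0.001],
    [0, 0, -0.002],
    [0, 0, -0.002]
  ],
  "yaw": [0, 0, 0]
}}

```text
time_s: 25.3
ee_pos: [446.9, 176.8, 97.0]
ee_rot: [179.9, 0.0, 120.2]
force: [-3.6, -0.2, 12.7]
gripper_width: 43.3
gripper_force: 40.0
```

On the flat tops. Now I'll turn counter-clockwise in small calls.

Call:
{"method": "send_rows", "body": {
  "grip": [-0.3, -0.3],
  "xyz": [
    [0, 0, 0],
    [0, 0, 0]
  ],
  "yaw": [7, 14]
}}

```text
time_s: 25.47
ee_pos: [448.2, 177.3, 97.0]
ee_rot: [179.8, 0.1, 134.5]
force: [-0.6, -0.6, 9.5]
gripper_width: 43.4
gripper_force: 40.0
```

Call:
{"method": "send_rows", "body": {
  "grip": [-0.3, -0.3],
  "xyz": [
    [0, 0, 0],
    [0, 0, 0]
  ],
  "yaw": [7, 14]
}}

```text
time_s: 25.63
ee_pos: [448.4, 177.4, 97.1]
ee_rot: [179.8, 0.2, 148.6]
force: [0.8, 0.1, 9.8]
gripper_width: 43.0
gripper_force: 40.0
```

Call:
{"method": "send_rows", "body": {
  "grip": [-0.3, -0.3],
  "xyz": [
    [0, 0, 0],
    [0, 0, 0]
  ],
  "yaw": [7, 14]
}}

```text
time_s: 25.8
ee_pos: [448.5, 177.5, 97.0]
ee_rot: [179.8, 0.2, 162.6]
force: [0.8, -0.3, 8.2]
gripper_width: 43.1
gripper_force: 40.0
```

Call:
{"method": "send_rows", "body": {
  "grip": [-0.3, -0.3],
  "xyz": [
    [0, 0, 0],
    [0, 0, 0]
  ],
  "yaw": [7, 14]
}}

```text
time_s: 25.97
ee_pos: [448.3, 177.5, 96.6]
ee_rot: [179.9, 0.2, 176.5]
force: [0.1, 1.5, 2.9]
gripper_width: 43.5
gripper_force: 40.0
```

Call:
{"method": "send_rows", "body": {
  "grip": [-0.3, -0.3],
  "xyz": [
    [0, 0, 0],
    [0, 0, 0]
  ],
  "yaw": [7, 14]
}}

```text
time_s: 26.13
ee_pos: [447.3, 177.0, 95.7]
ee_rot: [180.0, 0.1, -169.4]
force: [0.2, 0.1, 2.2]
gripper_width: 43.4
gripper_force: 40.0
```

Call:
{"method": "send_rows", "body": {
  "grip": [-0.3, -0.3],
  "xyz": [
    [0, 0, 0],
    [0, 0, 0]
  ],
  "yaw": [7, 14]
}}

```text
time_s: 26.3
ee_pos: [447.3, 177.0, 95.7]
ee_rot: [180.0, 0.1, -155.5]
force: [0.5, -0.6, 1.9]
gripper_width: 42.8
gripper_force: 40.0
```

Call:
{"method": "send_rows", "body": {
  "grip": [-0.3, -0.3, -0.3, -0.3],
  "xyz": [
    [0, 0, -0.003],
    [0, 0, -0.0065],
    [0, 0, -0.0065],
    [0, 0, -0.0065]
  ],
  "yaw": [0, 0, 0, 0]
}}

```text
time_s: 26.63
ee_pos: [447.2, 176.9, 89.5]
ee_rot: [-180.0, 0.1, -156.0]
force: [-1.8, -0.3, 8.3]
gripper_width: 42.7
gripper_force: 40.0
```

Call:
{"method": "send_rows", "body": {
  "grip": [-0.3, -0.3, -0.3, -0.3, -0.3, -0.3, -0.3, -0.3],
  "xyz": [
    [0, 0, -0.0003],
    [0, 0, -0.0008],
    [0, 0, -0.0013],
    [0, 0, -0.0019],
    [0, 0, -0.0025],
    [0, 0, -0.003],
    [0, 0, -0.0035],
    [0, 0, -0.0035]
  ],
  "yaw": [-7, -14, -21, -28, -35, -42, -49, -56]
}}

```text
time_s: 27.3
ee_pos: [447.8, 177.0, 85.7]
ee_rot: [179.9, 0.1, 147.7]
force: [0.5, -1.2, 2.2]
gripper_width: 42.9
gripper_force: 40.0
```

Call:
{"method": "send_rows", "body": {
  "grip": [-0.3, -0.3, -0.3, -0.3, -0.3, -0.3, -0.3],
  "xyz": [
    [0, 0, 0],
    [0, 0, 0],
    [0, 0, -0.0005],
    [0, 0, -0.001],
    [0, 0, -0.001],
    [0, 0, -0.001],
    [0, 0, -0.001]
  ],
  "yaw": [-6, -12, -18, -24, -30, -36, -36]
}}

```text
time_s: 27.88
ee_pos: [448.1, 177.3, 85.5]
ee_rot: [179.8, 0.0, 111.9]
force: [-1.0, 0.1, 9.8]
gripper_width: 43.3
gripper_force: 40.0
```

Home at 85.5, as expected. Estimated jar yaw is about 146°, so I'll turn −148° while carrying it to place 1.

Call:
{"method": "send_rows", "body": {
  "grip": [-0.3, -0.3, -0.3, -0.3, -0.3, -0.3, -0.3, -0.3],
  "xyz": [
    [0, 0, 0.02],
    [0, 0, 0.05],
    [0, 0, 0.08],
    [0, 0, 0.1],
    [0, -0.02, 0.1],
    [-0.002, -0.05, 0.1],
    [-0.005, -0.08, 0.1],
    [-0.005, -0.09, 0.1]
  ],
  "yaw": [0, 0, 0, -7, -14, -21, -28, -35]
}}

```text
time_s: 28.55
ee_pos: [438.6, 82.7, 181.9]
ee_rot: [-179.7, 0.4, 76.7]
force: [-1.7, -2.0, -6.8]
gripper_width: 43.2
gripper_force: 40.0
```

Call:
{"method": "send_rows", "body": {
  "grip": [-0.3, -0.3, -0.3, -0.3, -0.3, -0.3, -0.3, -0.3],
  "xyz": [
    [-0.001, -0.03, 0],
    [-0.003, -0.06, 0],
    [-0.005, -0.09, 0],
    [-0.006, -0.12, 0],
    [-0.008, -0.15, 0],
    [-0.01, -0.18, 0],
    [-0.01, -0.199, 0],
    [-0.01, -0.199, 0]
  ],
  "yaw": [-7, -14, -21, -28, -35, -42, -49, -56]
}}

```text
time_s: 29.22
ee_pos: [430.0, -116.0, 182.0]
ee_rot: [179.9, 0.3, 20.5]
force: [-0.4, -0.1, -6.6]
gripper_width: 43.4
gripper_force: 40.0
```

Call:
{"method": "send_rows", "body": {
  "grip": [-0.3, -0.3, -0.3, -0.3, -0.3, -0.3, -0.3, -0.3],
  "xyz": [
    [0, 0, 0],
    [0, 0, 0],
    [0, 0, 0],
    [0, 0, -0.02],
    [0, 0, -0.04],
    [0, 0, -0.06],
    [0, 0, -0.08],
    [0, 0, -0.085]
  ],
  "yaw": [-7, -14, -21, -28, -35, -42, -49, -56]
}}

```text
time_s: 29.88
ee_pos: [427.7, -111.2, 94.7]
ee_rot: [179.8, 0.5, -35.3]
force: [-2.0, 1.3, -7.8]
gripper_width: 43.0
gripper_force: 43.6
```

Call:
{"method": "send_rows", "body": {
  "grip": [-0.3, -0.3, -0.3],
  "xyz": [
    [0, 0, 0],
    [0, 0, 0],
    [0, 0, 0]
  ],
  "yaw": [-1, -1, -1]
}}

```text
time_s: 30.13
ee_pos: [431.8, -112.3, 99.0]
ee_rot: [180.0, 0.0, -35.7]
force: [-0.1, -0.0, -6.7]
gripper_width: 43.3
gripper_force: 45.1
```

Call:
{"method": "send_rows", "body": {
  "grip": [-0.3, -0.3, -0.3, -0.3, -0.3, -0.3],
  "xyz": [
    [0, 0, -0.005],
    [0, 0, -0.009],
    [0, 0, -0.012],
    [0, 0, -0.0135],
    [0, 0, -0.0135],
    [0, 0, -0.0135]
  ],
  "yaw": [0, 0, 0, 0, 0, 0]
}}

```text
time_s: 30.63
ee_pos: [432.4, -112.5, 86.2]
ee_rot: [-180.0, -0.1, -35.8]
force: [0.6, 0.0, -1.0]
gripper_width: 43.4
gripper_force: 44.7
```

Call:
{"method": "send_rows", "body": {
  "grip": [0.45, 0.45, 0.45, 0.45, 0.45, 0.45],
  "xyz": [
    [0, 0, 0],
    [0, 0, 0],
    [0, 0, 0],
    [0, 0, 0],
    [0, 0, 0],
    [0, 0, 0]
  ],
  "yaw": [0, 0, 0, 0, 0, 0]
}}

```text
time_s: 31.13
ee_pos: [431.6, -112.3, 85.6]
ee_rot: [180.0, -0.0, -35.8]
force: [-0.4, 0.9, 0.2]
gripper_width: 66.1
gripper_force: 0.0
```

Call:
{"method": "send_rows", "body": {
  "grip": [0.45, 0.45, 0.45, 0.45, 0.45, 0.45, 0.45, 0.45],
  "xyz": [
    [0, 0, 0.02],
    [0, 0, 0.05],
    [0, 0, 0.08],
    [-0.01, -0.03, 0.1],
    [-0.03, -0.065, 0.1],
    [-0.05, -0.1, 0.1],
    [-0.07, -0.14, 0.1],
    [-0.08, -0.18, 0.1]
  ],
  "yaw": [0, 0, 0, 0, 0, 0, 0, 0]
}}

```text
time_s: 31.8
ee_pos: [350.2, -290.5, 186.0]
ee_rot: [180.0, 0.0, -35.8]
force: [1.5, 0.2, 1.0]
gripper_width: 66.1
gripper_force: 0.0
```

Call:
{"method": "send_rows", "body": {
  "grip": [0.45, 0.45, 0.45],
  "xyz": [
    [0, -0.04, 0],
    [0, -0.06, 0],
    [0, -0.06, 0]
  ],
  "yaw": [0, 0, 0]
}}

```text
time_s: 32.05
ee_pos: [352.1, -354.0, 185.3]
ee_rot: [179.9, -0.1, -36.0]
force: [0.5, -0.2, 0.3]
gripper_width: 66.2
gripper_force: 0.0
```

```bash
python3 - <<'E'
from h import *
t=grab(); cv2.imwrite("pics/t11.png",t["frame"][:,:,::-1]); print(env.state()["ee_pos"]); H=hsv(t)
for b in blobs(orange(H),100): print(b[0],b[1].round(1),pt(t,*b[1],114)[:2].round(1))
a=(slice(276,290),slice(328,352)); print(H[a][...,1]); 
print(H[296,318:340])
b=min(blobs(orange(H),150),key=lambda b:abs(b[1][0]-340)); yy,xx=np.nonzero(b[3]); print(xx.min(),xx.max(),yy.min(),yy.max())
E
```

```text
[ 351.868338   -351.43302031  185.13769326]
430 [477.9 277.1] [ 464.4 -414.1]
490 [339.7 294. ] [ 436.  -116.2]
507 [380.6 296.8] [ 427.6 -203.7]
[[  6   8   8  12   8   8  10   8   8   9  11  11   7   7   7   9   7  11
   11   9   9   9   7   9]
 [ 15  15  13  13  10  12  10  12  15  12  12  12  12  10  12  12   9   9
    9  12   9   9   9  12]
 [ 10  17  59  88  91  91  94  96  90  89  91  92  93 129 125 100 102  29
   28  25  13  11  11  11]
 [  3   5   8  13  13  14  14  14  19  87 115  90  45  38  22  11  13   5
    5   5   5   3   2   3]
 [  2   2   2   2   2   3   1   4   5 111 132  99  39  24  12   4   3   2
    1   1   2   2   2   2]
 [  2   2   2   2   1  10  51  41  44 138 144 126  96  69  68  19   5   9
    3   2   2   2   2   2]
 [  2   2   2   6  52  63  25 109 129 141 144 143 150 143 142 114 111  56
   16   7   3   2   1   2]
 [  2   2  26  54  23 123 136 150 150 149 151 154 153 153 152 150 152 142
  111  20  17   3   2   2]
 [  3  40  67  23 129 150 148 151 154 155 155 154 154 154 157 154 151 151
  150 128  73  23   2   2]
 [ 43  75  51 130 150 150 154 156 154 157 153 152 152 153 154 155 154 155
  153 150 139  21  28   2]
 [ 68  40 131 148 151 153 153 154 150 151 152 150 151 151 153 151 154 156
  157 155 150 128  28   7]
 [ 74 131 149 151 153 155 152 151 149 150 150 151 152 153 151 152 151 151
  153 157 155 150 123  15]
 [ 24 151 150 151 156 151 149 149 150 150 150 151 150 152 151 152 150 152
  153 153 157 151 150 105]
 [ 92 148 150 155 152 148 150 149 150 150 149 151 150 151 152 151 151 152
  151 153 153 153 151 138]]
[[ 15   2 242]
 [ 15   2 242]
 [ 15   2 242]
 [ 15   2 241]
 [132   6 206]
 [  0   1 242]
 [ 15   2 241]
 [107  40 180]
 [109  61 150]
 [ 14  87 191]
 [ 16 149 241]
 [ 15 149 240]
 [ 14 155 237]
 [ 16 149 240]
 [ 15 148 241]
 [ 15 149 240]
 [ 16 148 240]
 [ 16 149 240]
 [ 16 150 240]
 [ 16 151 240]
 [ 16 149 241]
 [ 16 149 241]]
328 352 281 306
```

Jar 2 is off by about (+3,−4) mm and its yaw is about +3 to +4°. I'll regrip and correct by (−3,+4) mm and −6°.

Call:
{"method": "send_rows", "body": {
  "grip": [0.45, 0.45, 0.45, 0.45, 0.45, 0.45, 0.45, 0.45],
  "xyz": [
    [0.01, 0.035, 0],
    [0.02, 0.07, 0],
    [0.03, 0.105, 0],
    [0.04, 0.14, 0],
    [0.06, 0.175, 0],
    [0.07, 0.21, 0],
    [0.08, 0.235, 0],
    [0.08, 0.24, 0]
  ],
  "yaw": [0, 0, 0, 0, 0, 0, 0, 0]
}}

```text
time_s: 32.77
ee_pos: [432.7, -105.1, 185.6]
ee_rot: [-179.9, 0.0, -35.5]
force: [0.3, -0.2, -0.1]
gripper_width: 66.1
gripper_force: 0.0
```

Call:
{"method": "send_rows", "body": {
  "grip": [0.45, 0.45, 0.45, 0.45, 0.45, 0.45, 0.45, 0.45],
  "xyz": [
    [0, 0, 0],
    [0, 0, 0],
    [0, 0, -0.03],
    [0, 0, -0.06],
    [0, 0, -0.085],
    [0, 0, -0.098],
    [0, 0, -0.098],
    [0, 0, -0.098]
  ],
  "yaw": [0, 0, 0, 0, 0, 0, 0, 0]
}}

```text
time_s: 33.43
ee_pos: [431.7, -110.7, 87.4]
ee_rot: [180.0, 0.1, -35.9]
force: [0.4, 1.1, 0.6]
gripper_width: 66.2
gripper_force: 0.0
```

Call:
{"method": "send_rows", "body": {
  "grip": [-0.3, -0.3, -0.3, -0.3, -0.3, -0.3],
  "xyz": [
    [0, 0, 0],
    [0, 0, 0],
    [0, 0, 0],
    [0, 0, 0],
    [0, 0, 0],
    [0, 0, 0]
  ],
  "yaw": [0, 0, 0, 0, 0, 0],
  "grip_force": 40
}}

```text
time_s: 33.93
ee_pos: [432.9, -110.3, 88.5]
ee_rot: [180.0, -0.1, -35.8]
force: [-1.4, -2.1, 5.0]
gripper_width: 43.3
gripper_force: 40.0
```

Call:
{"method": "send_rows", "body": {
  "grip": [-0.3, -0.3, -0.3, -0.3, -0.3, -0.3, -0.3, -0.3],
  "xyz": [
    [0, 0, 0.004],
    [0, 0, 0.008],
    [-0.0015, 0.002, 0.008],
    [-0.003, 0.004, 0.008],
    [-0.003, 0.004, 0.006],
    [-0.003, 0.004, 0.002],
    [-0.003, 0.004, 0],
    [-0.003, 0.004, 0]
  ],
  "yaw": [0, 0, -3, -6, -6, -6, -6, -6]
}}

```text
time_s: 34.6
ee_pos: [429.8, -106.5, 88.6]
ee_rot: [180.0, -0.1, -41.7]
force: [-3.5, -0.0, 4.6]
gripper_width: 42.9
gripper_force: 40.0
```

Call:
{"method": "send_rows", "body": {
  "grip": [-0.3, -0.3, 0.45, 0.45, 0.45, 0.45, 0.45],
  "xyz": [
    [0, 0, 0],
    [0, 0, 0],
    [0, 0, 0],
    [0, 0, 0],
    [0, 0, 0],
    [0, 0, 0],
    [0, 0, 0]
  ],
  "yaw": [0, 0, 0, 0, 0, 0, 0]
}}

```text
time_s: 35.18
ee_pos: [429.6, -105.8, 87.6]
ee_rot: [-180.0, -0.0, -41.8]
force: [0.1, 0.3, -0.3]
gripper_width: 66.0
gripper_force: 0.0
```

Call:
{"method": "send_rows", "body": {
  "grip": [0.45, 0.45, 0.45, 0.45, 0.45, 0.45, 0.45, 0.45],
  "xyz": [
    [0, 0, 0.02],
    [0, 0, 0.05],
    [0, 0, 0.08],
    [-0.01, -0.03, 0.1],
    [-0.03, -0.065, 0.1],
    [-0.05, -0.1, 0.1],
    [-0.07, -0.14, 0.1],
    [-0.08, -0.18, 0.1]
  ],
  "yaw": [0, 0, 0, 0, 0, 0, 0, 0]
}}

```text
time_s: 35.85
ee_pos: [348.1, -284.0, 187.9]
ee_rot: [-180.0, 0.0, -41.7]
force: [2.1, 0.3, -0.6]
gripper_width: 65.9
gripper_force: 0.0
```

Call:
{"method": "send_rows", "body": {
  "grip": [0.45, 0.45, 0.45],
  "xyz": [
    [0, -0.04, 0],
    [0, -0.06, 0],
    [0, -0.06, 0]
  ],
  "yaw": [0, 0, 0]
}}

```text
time_s: 36.1
ee_pos: [349.9, -347.6, 187.3]
ee_rot: [179.9, -0.1, -42.0]
force: [0.6, 0.3, 0.8]
gripper_width: 66.1
gripper_force: 0.0
```

```bash
python3 - <<'E'
from h import *
t=grab(); cv2.imwrite("pics/t12.png",t["frame"][:,:,::-1]); print(env.state()["ee_pos"]); H=hsv(t)
for b in blobs(orange(H),100): print(b[0],b[1].round(1),pt(t,*b[1],114)[:2].round(1))
a=(slice(278,286),slice(328,352)); print(H[a][...,1]); 
print(H[296,318:330,2],*jars(t),sep="\n")
E
```

```text
[ 349.70026181 -344.97053302  187.11452399]
428 [477.9 277. ] [ 464.5 -414.1]
492 [337.8 296. ] [ 431.7 -112. ]
506 [380.6 296.8] [ 427.6 -203.7]
[[ 10  15  63  90  89  92  93  95  90  91  90  92  93 130 129 106 102  23
   28  27  15  11   9   9]
 [  3   3   8  15  15  14  14  16  13  13  14  14  14  18  18  11  13   5
    5   5   5   4   3   3]
 [  2   1   2   2   2   2   1   2   2   1   2   2   2   2   2   2   2   2
    2   2   2   2   2   1]
 [  1   2   2   2   2   2   2   1   2  26  26  23   1   2   2   1   2   2
    1   2   2   2   2   2]
 [  2   2   2   2   2   5  11  14  18 112 118 101  15   4   4   3   1   2
    2   2   2   2   2   2]
 [  2   1   2   3  20  18  45  22  72 143 150 146  65  17  27  23   1   1
    2   2   2   2   2   1]
 [  2   2  15  19  24 103 127 129 141 148 148 149 141 111  92  67  12  12
    2   1   2   1   2   2]
 [  1  23  14  96 128 150 149 149 150 153 149 149 149 149 149 141 109  19
   46   7   2   2   1   1]]
[242 242 242 241 204 240 152 210 241 240 225 241]
(array([446.3, 276.3]), np.float64(31.7), (np.float64(163.1), 23.3, 5), (162.4, 294.0))
```

Jar 2 is at (431.7,−112) with yaw about −3°. Now the third lid, again at yaw 120.

Call:
{"method": "send_rows", "body": {
  "grip": [0.9, 0.9, 0.9, 0.9, 0.9, 0.9, 0.9, 0.9],
  "xyz": [
    [0.02, -0.016, 0],
    [0.04, -0.032, 0],
    [0.06, -0.048, 0],
    [0.08, -0.064, 0],
    [0.1, -0.08, 0],
    [0.117, -0.093, 0],
    [0.117, -0.093, 0],
    [0.117, -0.093, 0]
  ],
  "yaw": [7, 14, 21, 28, 35, 42, 49, 56]
}}

```text
time_s: 36.82
ee_pos: [468.2, -435.1, 186.7]
ee_rot: [-179.9, 0.0, 14.7]
force: [-0.5, 0.0, -0.9]
gripper_width: 86.8
gripper_force: 0.0
```

Call:
{"method": "send_rows", "body": {
  "grip": [0.9, 0.9, 0.9, 0.9, 0.9, 0.9, 0.9, 0.9],
  "xyz": [
    [0, 0, 0],
    [0, 0, 0],
    [0, 0, 0],
    [0, 0, 0],
    [0, 0, 0],
    [0, 0, 0],
    [0, 0, 0],
    [0, 0, 0]
  ],
  "yaw": [7, 14, 21, 28, 35, 42, 49, 56]
}}

```text
time_s: 37.48
ee_pos: [467.3, -434.4, 187.5]
ee_rot: [-180.0, -0.1, 70.7]
force: [-0.7, 0.1, -0.1]
gripper_width: 86.4
gripper_force: 0.0
```

Call:
{"method": "send_rows", "body": {
  "grip": [0.9, 0.9, 0.9, 0.9, 0.9, 0.9, 0.9, 0.9],
  "xyz": [
    [0, 0, 0],
    [0, 0, -0.03],
    [0, 0, -0.06],
    [0, 0, -0.09],
    [0, 0, -0.12],
    [0, 0, -0.14],
    [0, 0, -0.15],
    [0, 0, -0.15]
  ],
  "yaw": [7, 14, 21, 28, 35, 42, 49, 50]
}}

```text
time_s: 38.15
ee_pos: [465.6, -433.1, 34.5]
ee_rot: [-179.9, -0.4, 120.5]
force: [-0.0, 0.3, 0.1]
gripper_width: 86.7
gripper_force: 0.0
```

Call:
{"method": "send_rows", "body": {
  "grip": [0.9, 0.9, 0.9],
  "xyz": [
    [0, 0, 0],
    [0, 0, 0],
    [0, 0, 0]
  ],
  "yaw": [0, 0, 0]
}}

```text
time_s: 38.4
ee_pos: [467.9, -436.6, 39.1]
ee_rot: [179.9, 0.1, 120.2]
force: [-0.3, -0.0, -0.0]
gripper_width: 86.7
gripper_force: 0.0
```

Call:
{"method": "send_rows", "body": {
  "grip": [0.9, 0.9, 0.9, 0.9, 0.9, 0.9, 0.9],
  "xyz": [
    [-0.001, -0.0015, -0.01],
    [-0.001, -0.0015, -0.02],
    [-0.001, -0.0015, -0.03],
    [-0.001, -0.0015, -0.037],
    [-0.001, -0.0015, -0.041],
    [-0.001, -0.0015, -0.041],
    [-0.001, -0.0015, -0.041]
  ],
  "yaw": [0, 0, 0, 0, 0, 0, 0]
}}

```text
time_s: 38.98
ee_pos: [465.8, -437.8, -3.9]
ee_rot: [-180.0, -0.0, 120.2]
force: [-0.4, -0.6, -0.3]
gripper_width: 86.7
gripper_force: 0.0
```

Call:
{"method": "send_rows", "body": {
  "grip": [-0.3, -0.3, -0.3, -0.3, -0.3, -0.3, -0.3, -0.3],
  "xyz": [
    [0, 0, 0],
    [0, 0, 0],
    [0, 0, 0],
    [0, 0, 0],
    [0, 0, 0],
    [0, 0, 0],
    [0, 0, 0],
    [0, 0, 0]
  ],
  "yaw": [0, 0, 0, 0, 0, 0, 0, 0],
  "grip_force": 40
}}

```text
time_s: 39.65
ee_pos: [466.0, -437.9, -3.3]
ee_rot: [180.0, 0.0, 120.2]
force: [0.2, 0.5, 1.0]
gripper_width: 43.2
gripper_force: 40.0
```

Call:
{"method": "send_rows", "body": {
  "grip": [-0.3, -0.3, -0.3, -0.3, -0.3, -0.3, -0.3, -0.3],
  "xyz": [
    [0, 0, 0.03],
    [0, 0, 0.06],
    [0, 0, 0.1],
    [0, 0, 0.14],
    [0, 0, 0.18],
    [0, 0, 0.195],
    [0, 0, 0.195],
    [0, 0, 0.195]
  ],
  "yaw": [0, 0, 0, 0, 0, 0, 0, 0]
}}

```text
time_s: 40.32
ee_pos: [465.9, -437.9, 191.8]
ee_rot: [180.0, 0.1, 120.2]
force: [0.3, 0.2, -1.3]
gripper_width: 42.9
gripper_force: 40.0
```

```bash
python3 - <<'E'
from h import *
t=grab(); print(*jars(t),sep="\n"); print(env.state()["ee_pos"])
for b in blobs(orange(hsv(t)),100): print(b[0],b[1].round(1))
E
```

```text
(array([446.3, 276.3]), np.float64(31.7), (np.float64(162.5), 23.4, 5), (162.4, 294.0))
[ 465.23322745 -437.16637018  190.07945322]
159 [499.8 278.9]
492 [337.8 296. ]
506 [380.6 296.8]
```

Call:
{"method": "send_rows", "body": {
  "grip": [-0.3, -0.3, -0.3, -0.3, -0.3, -0.3, -0.3, -0.3],
  "xyz": [
    [-0.001, 0.025, 0],
    [-0.002, 0.06, 0],
    [-0.003, 0.095, 0],
    [-0.004, 0.13, 0],
    [-0.005, 0.165, 0],
    [-0.006, 0.2, 0],
    [-0.0066, 0.235, 0],
    [-0.0066, 0.2386, 0]
  ],
  "yaw": [0, 0, 0, 0, 0, 0, 0, 0]
}}

```text
time_s: 41.03
ee_pos: [456.9, -193.6, 189.1]
ee_rot: [-179.9, -0.4, 120.4]
force: [-0.3, -0.0, -1.1]
gripper_width: 43.4
gripper_force: 40.0
```

Call:
{"method": "send_rows", "body": {
  "grip": [-0.3, -0.3, -0.3, -0.3, -0.3, -0.3, -0.3, -0.3],
  "xyz": [
    [-0.001, 0.025, 0],
    [-0.002, 0.06, 0],
    [-0.003, 0.095, 0],
    [-0.004, 0.13, 0],
    [-0.005, 0.165, 0],
    [-0.006, 0.2, 0],
    [-0.0066, 0.235, 0],
    [-0.0066, 0.2386, 0]
  ],
  "yaw": [0, 0, 0, 0, 0, 0, 0, 0]
}}

```text
time_s: 41.7
ee_pos: [451.3, 43.5, 189.5]
ee_rot: [-179.9, -0.2, 120.5]
force: [-0.4, -0.2, -0.5]
gripper_width: 43.3
gripper_force: 40.0
```

Call:
{"method": "send_rows", "body": {
  "grip": [-0.3, -0.3, -0.3, -0.3, -0.3, -0.3, -0.3, -0.3],
  "xyz": [
    [-0.001, 0.025, 0],
    [-0.002, 0.06, 0],
    [-0.003, 0.095, 0],
    [-0.004, 0.13, 0],
    [-0.005, 0.165, 0],
    [-0.006, 0.2, 0],
    [-0.0066, 0.235, 0],
    [-0.0066, 0.2386, 0]
  ],
  "yaw": [0, 0, 0, 0, 0, 0, 0, 0]
}}

```text
time_s: 42.37
ee_pos: [445.8, 281.9, 189.3]
ee_rot: [-179.9, -0.1, 120.4]
force: [1.0, -1.0, -0.2]
gripper_width: 42.9
gripper_force: 40.0
```

Call:
{"method": "send_rows", "body": {
  "grip": [-0.3, -0.3, -0.3, -0.3, -0.3, -0.3],
  "xyz": [
    [0, 0, -0.02],
    [0, 0, -0.04],
    [0, 0, -0.055],
    [0, 0, -0.06],
    [0, 0, -0.06],
    [0, 0, -0.06]
  ],
  "yaw": [0, 0, 0, 0, 0, 0]
}}

```text
time_s: 42.87
ee_pos: [446.4, 277.3, 131.2]
ee_rot: [-179.9, 0.0, 120.2]
force: [0.1, -0.0, -0.3]
gripper_width: 43.0
gripper_force: 40.0
```

```bash
python3 - <<'E'
from h import *
st=env.state(); print(st["ee_pos"],st["ee_rot"],st["force"],st["qpos"].round(1))
t=grab()
for b in blobs(orange(hsv(t)),100): print(b[0],b[1].round(1))
s=grab("side"); H=hsv(s); b=(abs(H[...,0].astype(int)-107)<10)&(H[...,1]>80)
for q in blobs(b,700): print("b",q[:3])
for z in(0,82,110):print(px(s,[446.3,276.3,z]))
E
```

```text
[446.37111158 277.25686443 131.22709719] [-1.79941952e+02  1.47365031e-02  1.20188078e+02] [ 0.13603112 -0.01286584 -0.25536279] [ 30.6  16.3 100.7  -0.   63.1   0.4]
105 [158.1 288.2]
492 [337.8 296. ]
505 [380.6 296.8]
b (np.int32(1187), array([371.66385847, 315.12047178]), array([359, 289,  28,  52], dtype=int32))
[372.35189324 331.91268984]
[372.77393533 300.76630374]
[372.92321558 289.74953504]
```

Call:
{"method": "send_rows", "body": {
  "grip": [-0.3, -0.3, -0.3, -0.3, -0.3, -0.3],
  "xyz": [
    [0, 0, -0.012],
    [0, 0, -0.02],
    [0, 0, -0.028],
    [0, 0, -0.03],
    [0, 0, -0.03],
    [0, 0, -0.03]
  ],
  "yaw": [0, 0, 0, 0, 0, 0]
}}

```text
time_s: 43.47
ee_pos: [446.3, 278.0, 101.8]
ee_rot: [180.0, -0.0, 120.2]
force: [0.3, 0.8, -0.6]
gripper_width: 43.1
gripper_force: 40.0
```

Call:
{"method": "send_rows", "body": {
  "grip": [-0.3, -0.3, -0.3, -0.3],
  "xyz": [
    [0, 0, -0.002],
    [0, 0, -0.004],
    [0, 0, -0.0045],
    [0, 0, -0.0045]
  ],
  "yaw": [0, 0, 0, 0]
}}

```text
time_s: 43.8
ee_pos: [447.0, 278.6, 100.2]
ee_rot: [179.8, -0.0, 120.2]
force: [-3.0, -1.2, 14.7]
gripper_width: 43.0
gripper_force: 40.0
```

Call:
{"method": "send_rows", "body": {
  "grip": [-0.3, -0.3, -0.3],
  "xyz": [
    [0, 0, -0.001],
    [0, 0, -0.002],
    [0, 0, -0.002]
  ],
  "yaw": [0, 0, 0]
}}

```text
time_s: 44.05
ee_pos: [447.7, 279.0, 99.8]
ee_rot: [179.6, -0.0, 120.2]
force: [-4.4, -2.6, 24.3]
gripper_width: 43.2
gripper_force: 41.2
```

Contact 4 mm high, so the lugs are on the stops. I'll ease up and turn counter-clockwise off them.

Call:
{"method": "send_rows", "body": {
  "grip": [-0.3, -0.3, -0.3, -0.3],
  "xyz": [
    [0, 0, 0.0025],
    [0, 0, 0.0025],
    [0, 0, 0.0025],
    [0, 0, 0.0025]
  ],
  "yaw": [0, 5, 10, 15]
}}

```text
time_s: 44.38
ee_pos: [448.1, 279.3, 100.2]
ee_rot: [179.6, 0.1, 135.5]
force: [0.9, 0.1, 9.0]
gripper_width: 43.1
gripper_force: 40.3
```

Call:
{"method": "send_rows", "body": {
  "grip": [-0.3, -0.3, -0.3],
  "xyz": [
    [0, 0, -0.0015],
    [0, 0, -0.003],
    [0, 0, -0.003]
  ],
  "yaw": [0, 0, 0]
}}

```text
time_s: 44.63
ee_pos: [448.4, 279.1, 99.6]
ee_rot: [179.6, 0.1, 135.3]
force: [-2.7, -3.2, 23.9]
gripper_width: 43.3
gripper_force: 43.7
```

Call:
{"method": "send_rows", "body": {
  "grip": [-0.3, -0.3, -0.3, -0.3],
  "xyz": [
    [0, 0, 0.002],
    [0, 0, 0.002],
    [0, 0, 0.002],
    [0, 0, 0.002]
  ],
  "yaw": [0, 5, 10, 14]
}}

```text
time_s: 44.97
ee_pos: [447.0, 278.6, 97.9]
ee_rot: [179.8, 0.1, 149.5]
force: [-0.4, 0.2, -0.8]
gripper_width: 43.5
gripper_force: 40.0
```

Call:
{"method": "send_rows", "body": {
  "grip": [-0.3, -0.3],
  "xyz": [
    [0, 0, 0],
    [0, 0, 0]
  ],
  "yaw": [5, 10]
}}

```text
time_s: 45.13
ee_pos: [446.4, 278.2, 97.0]
ee_rot: [180.0, 0.0, 159.5]
force: [0.6, 0.3, -0.7]
gripper_width: 43.2
gripper_force: 40.0
```

Call:
{"method": "send_rows", "body": {
  "grip": [-0.3, -0.3],
  "xyz": [
    [0, 0, 0],
    [0, 0, 0]
  ],
  "yaw": [5, 10]
}}

```text
time_s: 45.3
ee_pos: [446.3, 278.1, 96.9]
ee_rot: [180.0, 0.0, 169.5]
force: [-0.5, -0.5, -0.3]
gripper_width: 43.3
gripper_force: 40.0
```

Call:
{"method": "send_rows", "body": {
  "grip": [-0.3, -0.3, -0.3],
  "xyz": [
    [0, 0, -0.001],
    [0, 0, -0.002],
    [0, 0, -0.002]
  ],
  "yaw": [0, 0, 0]
}}

```text
time_s: 45.55
ee_pos: [446.8, 278.3, 96.6]
ee_rot: [179.9, 0.1, 169.1]
force: [-2.9, -2.7, 10.2]
gripper_width: 43.5
gripper_force: 40.0
```

Call:
{"method": "send_rows", "body": {
  "grip": [-0.3, -0.3],
  "xyz": [
    [0, 0, 0],
    [0, 0, 0]
  ],
  "yaw": [6, 12]
}}

```text
time_s: 45.72
ee_pos: [447.2, 278.7, 96.6]
ee_rot: [179.9, 0.2, -178.6]
force: [-0.3, -1.1, 8.4]
gripper_width: 43.3
gripper_force: 40.0
```

Call:
{"method": "send_rows", "body": {
  "grip": [-0.3, -0.3],
  "xyz": [
    [0, 0, 0],
    [0, 0, 0]
  ],
  "yaw": [6, 12]
}}

```text
time_s: 45.88
ee_pos: [447.2, 278.8, 96.4]
ee_rot: [179.9, 0.2, -166.6]
force: [-1.1, -0.4, 5.3]
gripper_width: 43.3
gripper_force: 40.0
```

Call:
{"method": "send_rows", "body": {
  "grip": [-0.3, -0.3],
  "xyz": [
    [0, 0, 0],
    [0, 0, 0]
  ],
  "yaw": [6, 12]
}}

```text
time_s: 46.05
ee_pos: [446.6, 278.1, 95.4]
ee_rot: [-180.0, 0.1, -154.6]
force: [0.7, -2.5, 1.1]
gripper_width: 43.3
gripper_force: 40.0
```

Call:
{"method": "send_rows", "body": {
  "grip": [-0.3, -0.3, -0.3, -0.3, -0.3],
  "xyz": [
    [0, 0, 0],
    [0, 0, -0.003],
    [0, 0, -0.0065],
    [0, 0, -0.0065],
    [0, 0, -0.0065]
  ],
  "yaw": [5, 5, 5, 5, 5]
}}

```text
time_s: 46.47
ee_pos: [446.6, 278.2, 89.1]
ee_rot: [180.0, 0.1, -150.0]
force: [-1.7, -1.0, 7.2]
gripper_width: 43.2
gripper_force: 40.0
```

Call:
{"method": "send_rows", "body": {
  "grip": [-0.3, -0.3, -0.3, -0.3, -0.3, -0.3, -0.3, -0.3],
  "xyz": [
    [0, 0, -0.0003],
    [0, 0, -0.0008],
    [0, 0, -0.0013],
    [0, 0, -0.0019],
    [0, 0, -0.0025],
    [0, 0, -0.003],
    [0, 0, -0.0035],
    [0, 0, -0.0035]
  ],
  "yaw": [-7, -14, -21, -28, -35, -42, -49, -56]
}}

```text
time_s: 47.13
ee_pos: [447.2, 278.4, 85.3]
ee_rot: [179.9, 0.1, 153.7]
force: [-0.7, -0.1, 1.6]
gripper_width: 42.9
gripper_force: 40.0
```

Call:
{"method": "send_rows", "body": {
  "grip": [-0.3, -0.3, -0.3, -0.3, -0.3, -0.3, -0.3],
  "xyz": [
    [0, 0, 0],
    [0, 0, 0],
    [0, 0, -0.0005],
    [0, 0, -0.001],
    [0, 0, -0.001],
    [0, 0, -0.001],
    [0, 0, -0.001]
  ],
  "yaw": [-6, -12, -18, -24, -30, -36, -36]
}}

```text
time_s: 47.72
ee_pos: [447.6, 278.8, 85.1]
ee_rot: [179.8, -0.0, 117.8]
force: [-0.3, -0.4, 8.3]
gripper_width: 43.1
gripper_force: 40.0
```

Home. I'll carry it to place 0 and turn −148°.

Call:
{"method": "send_rows", "body": {
  "grip": [-0.3, -0.3, -0.3, -0.3, -0.3, -0.3, -0.3, -0.3],
  "xyz": [
    [0, 0, 0.02],
    [0, 0, 0.05],
    [0, 0, 0.08],
    [0, 0, 0.1],
    [0, -0.02, 0.1],
    [-0.002, -0.05, 0.1],
    [-0.005, -0.08, 0.1],
    [-0.005, -0.09, 0.1]
  ],
  "yaw": [0, 0, 0, -7, -14, -21, -28, -35]
}}

```text
time_s: 48.38
ee_pos: [438.4, 183.6, 181.7]
ee_rot: [-179.7, 0.4, 82.6]
force: [0.4, -2.9, -6.9]
gripper_width: 42.8
gripper_force: 40.4
```

Call:
{"method": "send_rows", "body": {
  "grip": [-0.3, -0.3, -0.3, -0.3, -0.3, -0.3, -0.3, -0.3],
  "xyz": [
    [-0.001, -0.03, 0],
    [-0.003, -0.06, 0],
    [-0.005, -0.09, 0],
    [-0.006, -0.12, 0],
    [-0.007, -0.15, 0],
    [-0.0086, -0.18, 0],
    [-0.0086, -0.2016, 0],
    [-0.0086, -0.2016, 0]
  ],
  "yaw": [-7, -14, -21, -28, -35, -42, -49, -56]
}}

```text
time_s: 49.05
ee_pos: [431.0, -17.7, 182.0]
ee_rot: [179.9, 0.3, 26.5]
force: [0.3, -0.6, -5.8]
gripper_width: 42.9
gripper_force: 40.0
```

Call:
{"method": "send_rows", "body": {
  "grip": [-0.3, -0.3, -0.3, -0.3, -0.3, -0.3, -0.3, -0.3],
  "xyz": [
    [0, 0, 0],
    [0, 0, 0],
    [0, 0, 0],
    [0, 0, -0.02],
    [0, 0, -0.04],
    [0, 0, -0.06],
    [0, 0, -0.08],
    [0, 0, -0.085]
  ],
  "yaw": [-7, -14, -21, -28, -35, -42, -49, -56]
}}

```text
time_s: 49.72
ee_pos: [428.7, -13.4, 94.4]
ee_rot: [179.8, 0.5, -29.3]
force: [-1.2, 0.3, -6.0]
gripper_width: 43.4
gripper_force: 40.0
```

Call:
{"method": "send_rows", "body": {
  "grip": [-0.3, -0.3, -0.3],
  "xyz": [
    [0, 0, 0],
    [0, 0, 0],
    [0, 0, 0]
  ],
  "yaw": [-1, -1, -1]
}}

```text
time_s: 49.97
ee_pos: [432.9, -13.6, 98.7]
ee_rot: [-180.0, -0.0, -29.7]
force: [0.0, 0.8, -5.4]
gripper_width: 43.1
gripper_force: 40.0
```

Call:
{"method": "send_rows", "body": {
  "grip": [-0.3, -0.3, -0.3, -0.3, -0.3, -0.3],
  "xyz": [
    [0, 0, -0.005],
    [0, 0, -0.009],
    [0, 0, -0.012],
    [0, 0, -0.0135],
    [0, 0, -0.0135],
    [0, 0, -0.0135]
  ],
  "yaw": [0, 0, 0, 0, 0, 0]
}}

```text
time_s: 50.47
ee_pos: [433.6, -13.9, 85.9]
ee_rot: [-180.0, -0.1, -29.8]
force: [0.5, -1.2, 2.1]
gripper_width: 43.1
gripper_force: 40.0
```

Call:
{"method": "send_rows", "body": {
  "grip": [0.45, 0.45, 0.45, 0.45, 0.45, 0.45],
  "xyz": [
    [0, 0, 0],
    [0, 0, 0],
    [0, 0, 0],
    [0, 0, 0],
    [0, 0, 0],
    [0, 0, 0]
  ],
  "yaw": [0, 0, 0, 0, 0, 0]
}}

```text
time_s: 50.97
ee_pos: [432.4, -13.6, 85.1]
ee_rot: [180.0, 0.0, -29.8]
force: [0.1, -0.6, -0.1]
gripper_width: 66.3
gripper_force: 0.0
```

Call:
{"method": "send_rows", "body": {
  "grip": [0.45, 0.45, 0.45, 0.45, 0.45, 0.45, 0.45, 0.45],
  "xyz": [
    [0, 0, 0.02],
    [0, 0, 0.05],
    [0, 0, 0.08],
    [-0.01, -0.03, 0.1],
    [-0.03, -0.065, 0.1],
    [-0.05, -0.1, 0.1],
    [-0.07, -0.14, 0.1],
    [-0.08, -0.18, 0.1]
  ],
  "yaw": [0, 0, 0, 0, 0, 0, 0, 0]
}}

```text
time_s: 51.63
ee_pos: [351.0, -191.7, 185.4]
ee_rot: [-180.0, 0.0, -29.7]
force: [1.7, -0.8, -0.5]
gripper_width: 66.0
gripper_force: 0.0
```

Call:
{"method": "send_rows", "body": {
  "grip": [0.45, 0.45, 0.45, 0.45, 0.45, 0.45, 0.45],
  "xyz": [
    [0, -0.04, 0],
    [0, -0.08, 0],
    [0, -0.12, 0],
    [0, -0.15, 0],
    [0, -0.16, 0],
    [0, -0.16, 0],
    [0, -0.16, 0]
  ],
  "yaw": [0, 0, 0, 0, 0, 0, 0]
}}

```text
time_s: 52.22
ee_pos: [352.8, -350.3, 184.6]
ee_rot: [-179.9, 0.1, -29.8]
force: [0.9, 0.1, 0.2]
gripper_width: 66.3
gripper_force: 0.0
```

```bash
cat > chk.py <<'E'
from h import *
t=grab(); print(env.state()["ee_pos"],env.state()["time_s"]); H=hsv(t)
yy,xx=np.mgrid[:480,:640]
for b in blobs(orange(H),100):
    p=pt(t,*b[1],112); u,v=b[1]
    # dot: orange sliver rows above lid disc top edge
    m=(abs(H[...,0].astype(int)-14)<5)&(H[...,1]>60)&(H[...,2]>150)
    rl=28*539.2/1166
    e=px(t,[p[0],p[1],114.5]); w=np.where(m&(np.hypot(xx-e[0],yy-e[1])>rl+.7)&(np.hypot(xx-e[0],yy-e[1])<rl+5)&(yy<v),H[...,1]-55.,0)
    print(b[0],b[1].round(1),p[:2].round(1))
    for s,cc,bb,mm in blobs(w>0,2):
        ww=w*mm; c=((ww*xx).sum()/ww.sum(),(ww*yy).sum()/ww.sum()); q=pt(t,*c,82)-p; print("   dot",s,np.round(c,1),np.degrees(np.arctan2(q[1],q[0])).round(1),np.hypot(*q[:2]).round(1))
E
python3 chk.py; python3 - <<'E'
from h import *
t=grab();H=hsv(t); print(H[277:288,290:310,1]); print(H[296,276:296,2])
E
```

```text
[ 352.92878263 -349.61735035  184.80108651] 52.2667
491 [293.2 295.4] [435.5 -15.8]
   dot 4 [295.2 281.3] -6.7 31.3
492 [337.8 296. ] [ 431.7 -112. ]
   dot 3 [338. 282.] -3.9 31.0
507 [380.6 296.8] [ 427.6 -203.9]
   dot 3 [380.3 283. ] -7.0 30.5
[[110 109 112 110 109 107 105 105 103 104 105 105 103  54  45  49  41  21
   16  16]
 [ 11  11  13  13  11  13  15  14  11  13  13  14  27   6   6   6   6   3
    5   5]
 [  2   2   2   2   2   2   2   2   2   2   2   1   3   2   2   2   2   2
    2   2]
 [  2   1   2   3  14  14  14   2   2   1   2   2   2   2   2   2   2   2
    2   2]
 [  1   3   7   5  93  91  80   7   6   4   2   1   2   2   2   2   2   2
    2   2]
 [ 50  15  27  37 141 148 102  61  35  32  11   8   4   2   1   2   2   2
    2   2]
 [ 92 113 131 130 144 150 126  57  43  77  58  39   6   3   2   1   2   2
    2   2]
 [153 153 155 152 153 153 153 141 111 106  18  76  56  12   4   1   2   2
    2   2]
 [157 156 159 158 159 158 158 152 153 151 129  54  80  63   6   4   4   2
    2   2]
 [159 156 156 159 158 157 159 157 156 156 153 142  72  67  75  16   1   1
    2   2]
 [156 154 154 153 155 154 155 156 156 159 152 152 143  98  62  68   2   1
    2   2]]
[242 242 242 240 173 239 216 240 241 240 240 240 240 240 240 240 240 240
 240 240]
```

Jar 3 is at (435.5,−15.8) with yaw about −7°. I'll trim it by +5° and check the whole row again.

Call:
{"method": "send_rows", "body": {
  "grip": [0.45, 0.45, 0.45, 0.45, 0.45, 0.45, 0.45, 0.45],
  "xyz": [
    [0.0, 0.035, 0],
    [0, 0.07, 0],
    [0, 0.105, 0],
    [0.0, 0.14, 0],
    [0.0, 0.175, 0],
    [0.01, 0.21, 0],
    [0.02, 0.245, 0],
    [0.02, 0.245, 0]
  ],
  "yaw": [0, 0, 0, 0, 0, 0, 0, 0]
}}

```text
time_s: 52.98
ee_pos: [373.3, -99.7, 185.5]
ee_rot: [-179.8, 0.0, -29.3]
force: [0.3, -0.5, -0.3]
gripper_width: 66.0
gripper_force: 0.0
```

Call:
{"method": "send_rows", "body": {
  "grip": [0.45, 0.45, 0.45, 0.45, 0.45, 0.45, 0.45],
  "xyz": [
    [0.02, 0.03, 0],
    [0.04, 0.06, 0],
    [0.06, 0.09, 0],
    [0.06, 0.095, 0],
    [0.06, 0.095, 0],
    [0.06, 0.095, 0],
    [0.06, 0.095, 0]
  ],
  "yaw": [0, 0, 0, 0, 0, 0, 0]
}}

```text
time_s: 53.57
ee_pos: [432.1, -11.8, 185.1]
ee_rot: [180.0, 0.0, -29.8]
force: [-0.7, 0.2, 0.2]
gripper_width: 66.0
gripper_force: 0.0
```

Call:
{"method": "send_rows", "body": {
  "grip": [0.45, 0.45, 0.45, 0.45, 0.45, 0.45],
  "xyz": [
    [0, 0, -0.03],
    [0, 0, -0.06],
    [0, 0, -0.085],
    [0, 0, -0.098],
    [0, 0, -0.098],
    [0, 0, -0.098]
  ],
  "yaw": [0, 0, 0, 0, 0, 0]
}}

```text
time_s: 54.07
ee_pos: [432.5, -12.1, 87.1]
ee_rot: [180.0, 0.1, -29.9]
force: [-0.3, 0.2, 1.6]
gripper_width: 65.9
gripper_force: 0.0
```

Call:
{"method": "send_rows", "body": {
  "grip": [-0.3, -0.3, -0.3, -0.3, -0.3, -0.3],
  "xyz": [
    [0, 0, 0],
    [0, 0, 0],
    [0, 0, 0],
    [0, 0, 0],
    [0, 0, 0],
    [0, 0, 0]
  ],
  "yaw": [0, 0, 0, 0, 0, 0],
  "grip_force": 40
}}

```text
time_s: 54.57
ee_pos: [433.9, -11.6, 87.9]
ee_rot: [-180.0, -0.1, -29.7]
force: [-0.2, -2.3, 5.8]
gripper_width: 43.1
gripper_force: 40.0
```

Call:
{"method": "send_rows", "body": {
  "grip": [-0.3, -0.3, -0.3, -0.3, -0.3, -0.3, -0.3, -0.3],
  "xyz": [
    [0, 0, 0.004],
    [0, 0, 0.008],
    [0.001, -0.001, 0.008],
    [0.001, -0.001, 0.008],
    [0.001, -0.001, 0.006],
    [0.001, -0.001, 0.002],
    [0.001, -0.001, 0],
    [0.001, -0.001, 0]
  ],
  "yaw": [0, 0, 3, 5, 5, 5, 5, 5]
}}

```text
time_s: 55.23
ee_pos: [434.6, -12.5, 88.0]
ee_rot: [180.0, -0.1, -24.8]
force: [-2.0, -1.0, 5.7]
gripper_width: 42.9
gripper_force: 40.0
```

Call:
{"method": "send_rows", "body": {
  "grip": [-0.3, -0.3, 0.45, 0.45, 0.45, 0.45, 0.45],
  "xyz": [
    [0, 0, 0],
    [0, 0, 0],
    [0, 0, 0],
    [0, 0, 0],
    [0, 0, 0],
    [0, 0, 0],
    [0, 0, 0]
  ],
  "yaw": [0, 0, 0, 0, 0, 0, 0]
}}

```text
time_s: 55.82
ee_pos: [434.3, -12.1, 87.0]
ee_rot: [-180.0, -0.0, -24.8]
force: [-0.3, -0.4, -0.0]
gripper_width: 65.8
gripper_force: 0.0
```

Call:
{"method": "send_rows", "body": {
  "grip": [0.45, 0.45, 0.45, 0.45, 0.45, 0.45, 0.45, 0.45],
  "xyz": [
    [0, 0, 0.02],
    [0, 0, 0.05],
    [0, 0, 0.08],
    [-0.01, -0.03, 0.1],
    [-0.03, -0.065, 0.1],
    [-0.05, -0.1, 0.1],
    [-0.07, -0.14, 0.1],
    [-0.08, -0.18, 0.1]
  ],
  "yaw": [0, 0, 0, 0, 0, 0, 0, 0]
}}

```text
time_s: 56.48
ee_pos: [352.8, -190.3, 187.3]
ee_rot: [-180.0, 0.0, -24.7]
force: [0.7, -0.9, -0.1]
gripper_width: 65.9
gripper_force: 0.0
```

Call:
{"method": "send_rows", "body": {
  "grip": [0.45, 0.45, 0.45, 0.45, 0.45, 0.45, 0.45],
  "xyz": [
    [0, -0.04, 0],
    [0, -0.08, 0],
    [0, -0.12, 0],
    [0, -0.15, 0],
    [0, -0.16, 0],
    [0, -0.16, 0],
    [0, -0.16, 0]
  ],
  "yaw": [0, 0, 0, 0, 0, 0, 0]
}}

```text
time_s: 57.07
ee_pos: [354.6, -348.8, 186.6]
ee_rot: [-179.9, 0.1, -24.8]
force: [0.1, -0.8, 0.0]
gripper_width: 66.1
gripper_force: 0.0
```

```bash
python3 chk.py; python3 - <<'E'
from h import *
t=grab(); s=grab("side")
a=cv2.resize(t["frame"][255:320,265:412,::-1],None,fx=5.4,fy=5.4,interpolation=cv2.INTER_CUBIC)
b=cv2.resize(s["frame"][180:290,310:400,::-1],None,fx=2.2,fy=2.2,interpolation=cv2.INTER_CUBIC)
b=cv2.copyMakeBorder(b,0,0,0,a.shape[1]-b.shape[1],0); c=np.vstack([a,b]); print(c.shape)
cv2.imwrite("pics/c13.png",c)
E
```

```text
[ 354.62369092 -348.20580995  186.79327154] 57.1167
492 [293.  295.1] [436.2 -15.5]
   dot 3 [294.3 281. ] -3.6 31.2
492 [337.8 296. ] [ 431.7 -112. ]
   dot 3 [337.9 282. ] -3.8 31.0
506 [380.6 296.8] [ 427.6 -203.9]
   dot 3 [380.3 283. ] -6.9 30.5
(593, 794, 3)
```

View pics/c13.png

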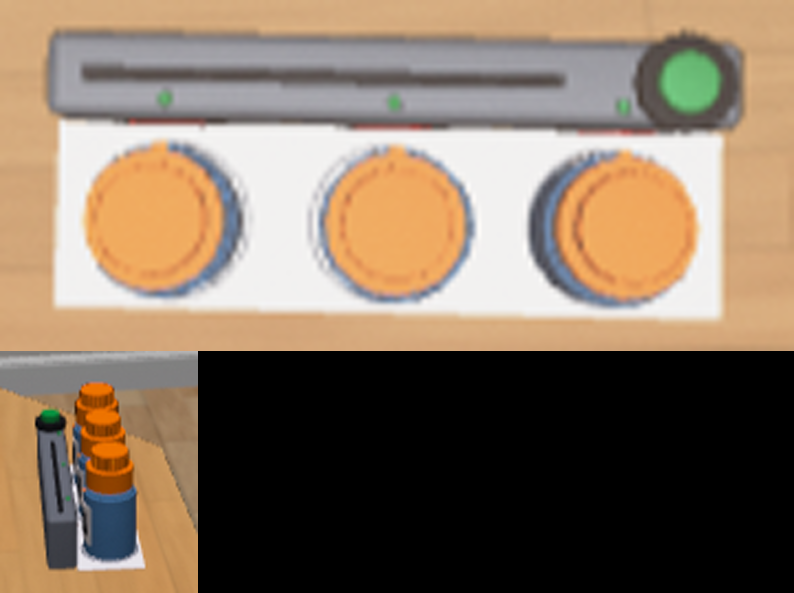

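All three jars stand on their places with their dots to the reader, at crop (165,147), (397,150) and (625,155). Jar 1 still reads about 4° off, so I'll trim it by +4°.

Call:
{"method": "send_rows", "body": {
  "grip": [0.45, 0.45, 0.45, 0.45, 0.45, 0.45, 0.45, 0.45],
  "xyz": [
    [0.015, 0.03, 0],
    [0.03, 0.06, 0],
    [0.045, 0.09, 0],
    [0.06, 0.12, 0],
    [0.071, 0.145, 0],
    [0.071, 0.15, 0],
    [0.071, 0.15, 0],
    [0.071, 0.15, 0]
  ],
  "yaw": [0, 0, 0, 0, 0, 0, 0, 0]
}}

```text
time_s: 57.88
ee_pos: [425.5, -199.2, 187.4]
ee_rot: [180.0, -0.0, -24.7]
force: [0.8, 0.2, 0.1]
gripper_width: 66.3
gripper_force: 0.0
```

Call:
{"method": "send_rows", "body": {
  "grip": [0.45, 0.45, 0.45, 0.45, 0.45],
  "xyz": [
    [0, 0, -0.02],
    [0, 0, -0.04],
    [0, 0, -0.04],
    [0, 0, -0.04],
    [0, 0, -0.04]
  ],
  "yaw": [0, 0, 0, 0, 0]
}}

```text
time_s: 58.3
ee_pos: [426.1, -200.7, 148.0]
ee_rot: [180.0, -0.1, -24.8]
force: [0.2, -0.7, 1.4]
gripper_width: 65.8
gripper_force: 0.0
```

Call:
{"method": "send_rows", "body": {
  "grip": [0.45, 0.45, 0.45, 0.45, 0.45, 0.45],
  "xyz": [
    [-0.001, -0.0015, -0.02],
    [-0.001, -0.0015, -0.04],
    [-0.001, -0.0015, -0.055],
    [-0.001, -0.0015, -0.059],
    [-0.001, -0.0015, -0.059],
    [-0.001, -0.0015, -0.059]
  ],
  "yaw": [0, 0, 0, 0, 0, 0]
}}

```text
time_s: 58.8
ee_pos: [425.7, -201.9, 89.2]
ee_rot: [180.0, -0.1, -24.8]
force: [-0.1, 1.3, 0.5]
gripper_width: 66.0
gripper_force: 0.0
```

Call:
{"method": "send_rows", "body": {
  "grip": [-0.3, -0.3, -0.3, -0.3, -0.3, -0.3],
  "xyz": [
    [0, 0, 0],
    [0, 0, 0],
    [0, 0, 0],
    [0, 0, 0],
    [0, 0, 0],
    [0, 0, 0]
  ],
  "yaw": [0, 0, 0, 0, 0, 0],
  "grip_force": 40
}}

```text
time_s: 59.3
ee_pos: [425.2, -201.5, 88.7]
ee_rot: [180.0, -0.1, -24.8]
force: [-1.3, -1.1, 3.1]
gripper_width: 43.3
gripper_force: 40.0
```

Call:
{"method": "send_rows", "body": {
  "grip": [-0.3, -0.3, -0.3, -0.3, -0.3, -0.3, -0.3, -0.3],
  "xyz": [
    [0, 0, 0.004],
    [0, 0, 0.008],
    [0, 0, 0.008],
    [0, 0, 0.008],
    [0, 0, 0.006],
    [0, 0, 0.002],
    [0, 0, 0],
    [0, 0, 0]
  ],
  "yaw": [0, 0, 2, 4, 4, 4, 4, 4]
}}

```text
time_s: 59.97
ee_pos: [425.0, -201.5, 88.7]
ee_rot: [180.0, -0.0, -20.8]
force: [-1.2, -0.2, 2.8]
gripper_width: 42.8
gripper_force: 40.0
```

Call:
{"method": "send_rows", "body": {
  "grip": [-0.3, -0.3, 0.45, 0.45, 0.45, 0.45, 0.45],
  "xyz": [
    [0, 0, 0],
    [0, 0, 0],
    [0, 0, 0],
    [0, 0, 0],
    [0, 0, 0],
    [0, 0, 0],
    [0, 0, 0]
  ],
  "yaw": [0, 0, 0, 0, 0, 0, 0]
}}

```text
time_s: 60.55
ee_pos: [424.9, -201.2, 87.9]
ee_rot: [180.0, 0.0, -20.8]
force: [-0.5, -0.1, -0.5]
gripper_width: 66.1
gripper_force: 0.0
```

Call:
{"method": "send_rows", "body": {
  "grip": [0.45, 0.45, 0.45, 0.45, 0.45, 0.45, 0.45, 0.45],
  "xyz": [
    [0, 0, 0.02],
    [0, 0, 0.05],
    [0, 0, 0.08],
    [-0.01, -0.03, 0.1],
    [-0.03, -0.065, 0.1],
    [-0.05, -0.1, 0.1],
    [-0.07, -0.14, 0.1],
    [-0.07, -0.15, 0.1]
  ],
  "yaw": [0, 0, 0, 0, 0, 0, 0, 0]
}}

```text
time_s: 61.22
ee_pos: [352.2, -355.1, 188.2]
ee_rot: [179.8, 0.0, -21.0]
force: [0.6, -0.1, 0.3]
gripper_width: 66.1
gripper_force: 0.0
```

Call:
{"method": "send_rows", "body": {
  "grip": [-1, -1, -1, -1],
  "xyz": [
    [0, 0, 0],
    [0, 0, 0],
    [0, 0, 0],
    [0, 0, 0]
  ],
  "yaw": [0, 0, 0, 0]
}}

```text
time_s: 61.55
ee_pos: [355.4, -349.9, 188.0]
ee_rot: [-180.0, 0.0, -20.7]
force: [0.2, -0.4, 0.4]
gripper_width: 42.2
gripper_force: 0.0
```

```bash
python3 chk.py
```

```text
[ 355.39843162 -349.95903372  188.04717258] 61.6
492 [293.  295.1] [436.2 -15.5]
   dot 3 [294.3 281. ] -3.6 31.2
492 [337.8 296. ] [ 431.7 -112. ]
   dot 3 [337.9 282. ] -3.8 31.0
499 [380.3 297.2] [ 426.9 -203.2]
   dot 2 [379.5 283. ] -4.8 31.2
```

All within about 2°. Now I'll press the start button with closed fingers.

Call:
{"method": "send_rows", "body": {
  "grip": [-1, -1, -1, -1, -1, -1, -1, -1],
  "xyz": [
    [0.03, 0.03, 0],
    [0.06, 0.06, 0],
    [0.09, 0.09, 0],
    [0.12, 0.11, 0],
    [0.1285, 0.119, 0],
    [0.1285, 0.119, 0],
    [0.1285, 0.119, 0],
    [0.1285, 0.119, 0]
  ],
  "yaw": [0, 0, 0, 0, 0, 0, 0, 0]
}}

```text
time_s: 62.27
ee_pos: [482.5, -232.3, 188.0]
ee_rot: [180.0, 0.0, -20.8]
force: [0.3, -0.2, 0.7]
gripper_width: 0.6
gripper_force: 0.0
```

Call:
{"method": "send_rows", "body": {
  "grip": [-1, -1, -1, -1, -1, -1, -1, -1],
  "xyz": [
    [0, 0, -0.03],
    [0, 0, -0.06],
    [0, 0, -0.09],
    [0, 0, -0.105],
    [0, 0, -0.11],
    [0, 0, -0.11],
    [0, 0, -0.11],
    [0, 0, -0.11]
  ],
  "yaw": [0, 0, 0, 0, 0, 0, 0, 0]
}}

```text
time_s: 62.93
ee_pos: [484.2, -233.2, 79.7]
ee_rot: [180.0, -0.2, -20.8]
force: [0.1, -1.0, -0.3]
gripper_width: 0.5
gripper_force: 0.0
```

Call:
{"method": "send_rows", "body": {
  "grip": [-1, -1, -1, -1, -1, -1],
  "xyz": [
    [0, 0.002, -0.005],
    [0, 0.002, -0.01],
    [0, 0.002, -0.014],
    [0, 0.002, -0.014],
    [0, 0.002, -0.014],
    [0, 0.002, -0.014]
  ],
  "yaw": [0, 0, 0, 0, 0, 0]
}}

```text
time_s: 63.43
ee_pos: [483.4, -230.2, 64.1]
ee_rot: [180.0, -0.0, -20.8]
force: [0.1, 0.6, 0.1]
gripper_width: 0.6
gripper_force: 0.0
```

Call:
{"method": "send_rows", "body": {
  "grip": [-1, -1, -1, -1],
  "xyz": [
    [0, 0, -0.002],
    [0, 0, -0.004],
    [0, 0, -0.004],
    [0, 0, -0.004]
  ],
  "yaw": [0, 0, 0, 0]
}}

```text
time_s: 63.77
ee_pos: [483.8, -230.4, 60.4]
ee_rot: [180.0, -0.1, -20.8]
force: [0.2, 0.2, 2.4]
gripper_width: 0.7
gripper_force: 1.3
```

Call:
{"method": "send_rows", "body": {
  "grip": [-1, -1, -1, -1],
  "xyz": [
    [0, 0, -0.002],
    [0, 0, -0.003],
    [0, 0, -0.003],
    [0, 0, -0.003]
  ],
  "yaw": [0, 0, 0, 0]
}}

```text
time_s: 64.1
ee_pos: [483.8, -230.4, 57.4]
ee_rot: [180.0, -0.1, -20.8]
force: [1.5, 0.1, 4.6]
gripper_width: 0.6
gripper_force: 2.1
```

Call:
{"method": "send_rows", "body": {
  "grip": [-1, -1, -1],
  "xyz": [
    [0, 0, -0.001],
    [0, 0, -0.002],
    [0, 0, -0.002]
  ],
  "yaw": [0, 0, 0]
}}

```text
time_s: 64.35
ee_pos: [483.9, -230.4, 56.4]
ee_rot: [180.0, -0.1, -20.8]
force: [-0.9, 0.4, 11.4]
gripper_width: 0.5
gripper_force: 5.6
```

Call:
{"method": "send_rows", "body": {
  "grip": [-1, -1, -1, -1],
  "xyz": [
    [0, 0, -0.001],
    [0, 0, -0.0015],
    [0, 0, -0.0015],
    [0, 0, -0.0015]
  ],
  "yaw": [0, 0, 0, 0]
}}

```text
time_s: 64.68
ee_pos: [483.9, -230.5, 56.2]
ee_rot: [180.0, -0.1, -20.8]
force: [-2.9, 2.2, 20.2]
gripper_width: 0.4
gripper_force: 9.9
```

The button bottomed out: force rose to 20 N with no further travel. I'll retract and do a final check.

Call:
{"method": "send_rows", "body": {
  "grip": [-1, -1, -1, -1, -1, -1, -1, -1],
  "xyz": [
    [0, 0, 0.01],
    [0, 0, 0.04],
    [0, 0, 0.08],
    [0, 0, 0.12],
    [-0.02, -0.03, 0.13],
    [-0.05, -0.06, 0.13],
    [-0.08, -0.09, 0.13],
    [-0.11, -0.12, 0.13]
  ],
  "yaw": [0, 0, 0, 0, 0, 0, 0, 0]
}}

```text
time_s: 65.35
ee_pos: [373.1, -348.9, 183.1]
ee_rot: [-180.0, 0.1, -20.7]
force: [0.4, -2.0, -0.1]
gripper_width: 0.3
gripper_force: 0.0
```

Call:
{"method": "send_rows", "body": {
  "grip": [-1, -1, -1, -1],
  "xyz": [
    [0, 0, 0],
    [0, 0, 0],
    [0, 0, 0],
    [0, 0, 0]
  ],
  "yaw": [0, 0, 0, 0]
}}

```text
time_s: 65.68
ee_pos: [375.5, -347.6, 183.1]
ee_rot: [-180.0, 0.1, -20.7]
force: [0.2, -0.7, -0.4]
gripper_width: 0.5
gripper_force: 0.0
```

```bash
python3 chk.py
```

```text
[ 375.70505472 -347.52672072  183.2241065 ] 65.7333
492 [293.  295.1] [436.2 -15.5]
   dot 3 [294.3 281. ] -3.6 31.2
492 [337.8 296. ] [ 431.7 -112. ]
   dot 3 [337.9 282. ] -3.8 31.0
499 [380.3 297.2] [ 426.9 -203.2]
   dot 2 [379.5 283. ] -4.8 31.2
```

```bash
python3 -c "
from workcell import env
print(env.job_done())"
```

```text
the job is handed in; nothing more can be done
None
```

The job is handed in: all three jars are lidded with the lids screwed home, stand on the reader's places with labels within about 3° of square to the windows by camera, and the start button was then pressed fully down. The hand-in gave no verdict.

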